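Mount the inspection carriage and lay the brass-capped cylinder on it

TASK

Take the yellow carriage, set it over the slim end of the raised rail and slide it along the rail, past the sprung catch, until it is fully home against the red end stop. Then lay the brass-capped bronze cylinder gently in the carriage's sloping cradle, cap uphill and foot down against the cradle's dark stop plate, let go of it, and press the green button to confirm. Leave the other two cylinders, the plug, label roll, carton and screwdriver where they are.

Things in the scene. Friction and masses are not known exactly. Their poses are not given: they have to be found in the camera images.
- rail: raised aluminium rail fixed to the bench, along its y axis, z up; origin on the bench under its middle. Foot plate 70 (x) x 250 (y) x 10. Rail head: flat top 90 above the bench, 30 deep, y = -120 to 120; 26 wide from y = -40 to 120, only 16 wide (slim open end) from y = -120 to -65, tapering between. Red end stop at the other end: plate 40 wide, face at y = 120, top 104 above the bench
- rail_entry (a point): point on the axis of the rail top (90 above the bench), y = -85 in the rail frame: where the middle of the carriage is set on; same axes as the rail; from here the carriage slides in +y
- rail_home (a point): point on the axis of the rail top, y = +80 in the rail frame: where the middle of the carriage is when it is home; same axes as the rail
- catch (a joint): sprung round brass catch in the rail top at y = +80, 17 long, 14 wide; its travel in m: 0 = up, 3.5 mm proud of the rail top; 0.0035 = pushed flush (about 2 N) while the carriage's deck passes over it; it springs up into a gap in the deck when the carriage is home
- carriage: yellow loose carriage 38 wide (x) x 80 long (y), 0.3 kg, upside-down U: two cheeks 4 thick, 30 apart, deck underside 26 above the cheeks' lower edges. Origin: centre of the underside (z = 0 on the bench, 64 on the rail). +y is the leading end (bevelled deck, dark stop plate) and faces the rail's end stop. Grip across the flat 38 mm width at y = 0, z 15 to 30
- cradle_foot (a point): point (y = 42, z = 59 in the carriage frame) where the centre of the cylinder's foot face lies when seated. The cradle: two black V saddles on the deck (34 wide, flanks 30 degrees, at y = +25 and -25, top 63 above the carriage origin), sloping down 15 degrees towards +y to a dark stop plate 30 wide, square to the slope
- cradle_head (a point): point (y = -55, z = 85 in the carriage frame) where the centre of the cylinder's cap end lies when seated; the line from cradle_foot to cradle_head is the seated cylinder's axis
- tray: blue open tray 150 (x) x 300 (y), walls 26 high and 4 thick, floor 4, origin under its centre. Three nests at y = -84, 0 and +84, each of two black V ribs at x = -34 and +34, hold the three cylinders lying along the tray's x axis, their axes 34 above the bench, caps towards +x
- cyl_brass: the cylinder to lay in the cradle: bronze-brown with a brass (golden) cap, diameter 40, length 100, 0.4 kg, lying; origin at its middle on its axis; its x axis runs along the cylinder from foot (-50) to cap (+50; cap from +22)
- cyl_foot (a point): centre of the flat foot face of the brass-capped cylinder
- cyl_cap (a point): centre of the cap end of the brass-capped cylinder
- cyl_black: same cylinder with a black cap: leave in its nest
- cyl_white: same cylinder with a white cap: leave in its nest
- confirm_top (a point): centre of the top of the green confirm button (28 across, travel 6, about 5 N) on a small grey panel 55 x 44; z axis up, pressed straight down
- confirm (a joint): travel of the button, m: 0 = up, 0.006 = fully down; springs back
- plug: brass screw plug, 30 across, 32 high, standing; bystander
- label_roll: paper label roll, ring 76 across, 30 high; bystander
- carton: cardboard carton 90 x 130 x 60 high; bystander
- screwdriver: screwdriver lying on the bench; bystander
Not all that is in view belongs to the job. Leave any pink or purple look-alike of the cyl_brass alone.

How it is judged:
By the outcome, as a careful person would: the job done as asked, in the order asked, and still so for the second after the job is handed in, with the robot touching nothing.
It also fails if it takes over 67 s, if anything falls off the work surface, if the arm or the gripper's body presses on something with over 40 N, if the wrist force passes 120 N, or if a joint passes its speed limit or range.

ROBOT

A 6-joint arm with a two-finger parallel gripper is mounted at the origin on the work surface. World frame = base frame: x ahead of the robot, y to its left, z up, the work surface at z = 0. Lengths are in m, angles in rad, forces in N, time in s.
With the tool pointing down it reaches from about 0.375 to 0.9 m from the base axis. Payload 3.1 kg.
Tool frame: the origin (TCP) lies at the very end of the fingers, on their centre line; the grasp point (between the pads) lies 19 mm behind it (robot.hold_point_z is the distance from the TCP to the grasp point, in m); z points along the fingers, y is the line along which they close (so a half turn about z gives the same grasp; the last joint's range is limited). The gripper opens to 85 mm and grips with 20 to 120 N. Pads are 22 mm wide; open, the fingers measure 114 mm over their backs; the gripper's body (76 mm by 85 mm) begins 54 mm behind the grasp point. The pads swing forward as they close: fully open they stand 13 mm farther back than shut.
Start: joints at [0.94, 0.527, 1.433, -0, 1.181, -0.178], TCP at [0.273, 0.562, 0.231] pointing down, gripper open.
Joint ranges: [-3.08, 3.08], [-0.75, 2.2], [0.22, 2.44], [-1.43, 4.57], [0, 2.65], [-2.85, 2.85]. Speed limits (rad/s): [2.79, 2.79, 3.14, 3.14, 3.14, 3.14].

INTERFACE

Orientations are given as a rotation vector (axis times angle).
In Python, from cell import monitor, imaging, finish_job, robot gives the robot as it stands.
- The arm moves only by the shell command python3 -m jog 'ROWS' [FORCE]. ROWS is JSON, one flat list of numbers, 5 for each row, row after row: the opening, from 0 (shut) to 1 (fully open), then the shift along the tool's x, y, z normalised to -1 to 1, where 1 is 0.1 m, then the turn about the tool's z normalised to -1 to 1, where 1 is 30 degrees. A call has 1 to 20 rows; each row is the pose to reach, as a shift and turn from the pose commanded when the call began, along the tool's axes at that moment; what a row does not reach only later rows make up. A row lasts 1/12 s, in which the tool goes at most 41.7 mm and 7.16 degrees, less where a joint would pass 70% of its speed; a pose out of reach is approached as far as the arm can. A call with a number of a shift or a turn outside -1 to 1 is refused whole. A call with a gripper value outside its range is refused whole. The fingers move at their own pace and stop on an object; FORCE is the grip in N (left out, the last holds). Time passes only in rows, so rows that repeat a pose let the fingers close. It gives the time, the measured TCP pose, the force, the opening and the grip force at its end, in the units of the state.
- monitor.read_state(): the state, without advancing time (a new reading comes with each control period).
- imaging.snapshot(name): name is "scene" or "side" or "wrist"; returns a dict with "frame" (384x512x3 uint8, red, green, blue), "camera_matrix" (3x3 intrinsics, pixels), "cam_to_world" (4x4, takes a point from camera to world coordinates). Camera axes: x right, y down, z forward; pixel columns grow to the right and rows downward; lengths in m; the calibration is good to about 2 mm. A picture is of the moment at which its call begins. There is no depth.
- finish_job(): hands the job in; it is judged then, once.
The state is a dict: "clock": time; "joints": joint angles; "dq": joint speeds; "joint_torque": joint torques, N m; "ee_pos": TCP position; "ee_rot": TCP orientation; "ft_force": force on the tool from outside, world axes, zero at the start; "wrist_torque": the same for the moment, N m; "gripper_width": finger opening in m; "grip_force": force on a finger pad.
Only numpy, scipy, OpenCV 4.12 (cv2) and the standard library are available. Lean on these libraries where they do the work, as an engineer would, in place of code of your own. Each camera call takes 0.05 s, during which the arm holds its last target. There are 200 camera calls.

## Working session

There is one attempt and no reset: what is moved stays moved. The work goes in short steps, Python scripts to look and compute and a shell command to move; the robot and the scene stay as the last step left them, time stands still between calls to the robot, and variables do not carry over. Pictures are saved under pics/ and viewed, at most 10 in all, crops included, and the job is handed in when it is done.

```bash
ls; mkdir -p pics
python3 - <<'E'
from cell import monitor, imaging, robot
import cv2,numpy as np
for n in ("scene","side"):
    s=imaging.snapshot(n); np.savez('pics/'+n+'0.npz',**s)
    cv2.imwrite(f'pics/{n}0.png',cv2.resize(s['frame'][:,:,::-1],(800,600),interpolation=cv2.INTER_CUBIC))
    print(s['camera_matrix'].round(1).tolist(),s['cam_to_world'].round(4).tolist())
print(monitor.read_state()); print([a for a in dir(robot) if a[0]!='_'])
E
```

```text
pics
[[379.5, 0.0, 260.1], [0.0, 379.5, 194.5], [0.0, 0.0, 1.0]] [[-0.6701, 0.6514, -0.3558, 0.8874], [0.7421, 0.5792, -0.3374, 0.3816], [-0.0137, -0.4902, -0.8715, 0.9801], [0.0, 0.0, 0.0, 1.0]]
[[396.9, 0.0, 251.0], [0.0, 396.9, 197.1], [0.0, 0.0, 1.0]] [[0.9765, -0.1318, 0.1707, 0.3408], [-0.2149, -0.6597, 0.7201, -0.7782], [0.0177, -0.7398, -0.6726, 0.8206], [0.0, 0.0, 0.0, 1.0]]
{'clock': 0.1, 'joints': array([ 9.39539689e-01,  5.28395322e-01,  1.43378932e+00,  2.59696871e-06,
        1.18142375e+00, -1.78509203e-01]), 'dq': array([-0.00085314, -0.00133181, -0.00154531,  0.00088318,  0.00021096,
       -0.00126556]), 'joint_torque': array([-3.68791762e-04, -4.43307495e+01, -1.78584498e+01, -2.27657647e-04,
        3.91858339e-03,  2.27514630e-05]), 'ee_pos': array([0.2729817 , 0.56150084, 0.23041308]), 'ee_rot': array([-7.04938026e-01, -3.06066269e+00,  2.90809480e-03]), 'ft_force': array([0.44836893, 0.00960555, 0.03891991]), 'wrist_torque': array([ 0.01705902, -0.03309448,  0.0160476 ]), 'grip_force': 0.0, 'gripper_width': 0.08534823447812044}
['MotionError', 'hold_point_z']
```

View pics/scene0.png

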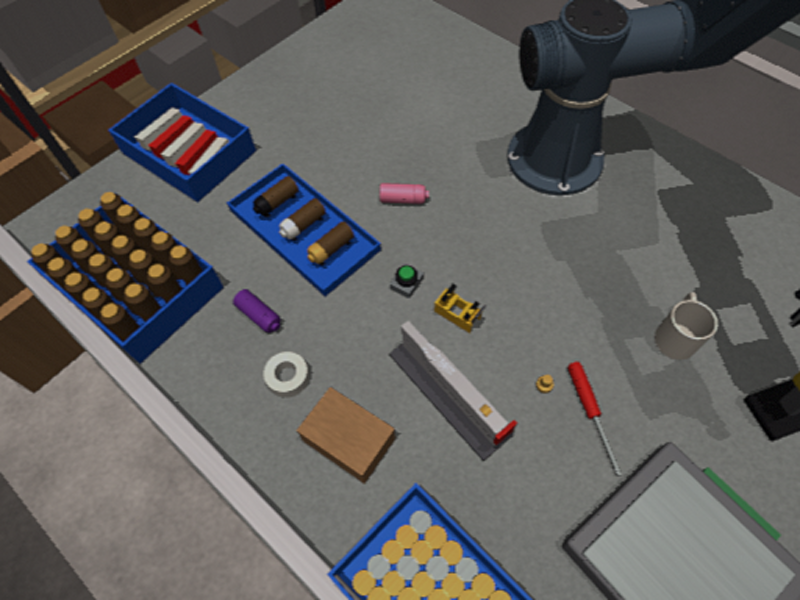

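View pics/side0.png

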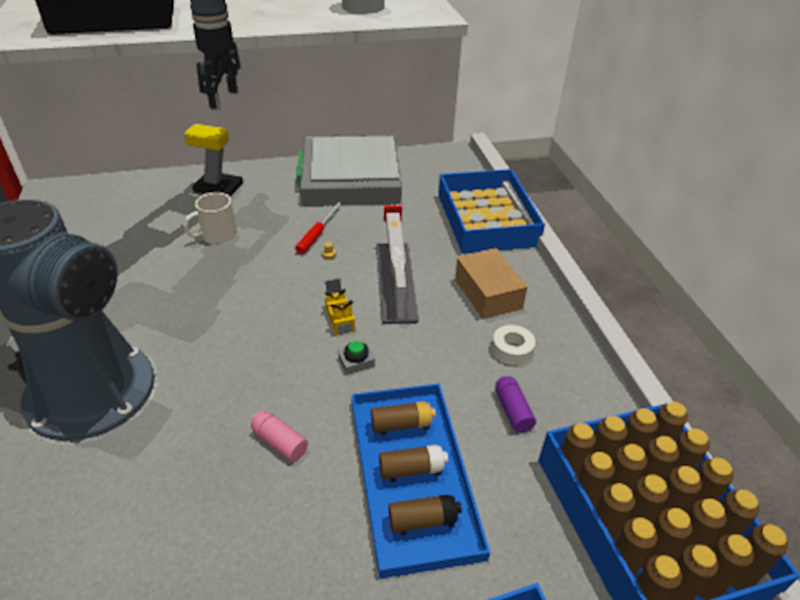

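Run:
```python
import cv2,numpy as np
S=np.load('pics/scene0.npz')['frame'][:,:,::-1];D=np.load('pics/side0.npz')['frame'][:,:,::-1]
def crop(I,x,y,w,h,k): return cv2.resize(I[y:y+h,x:x+w],(w*k,h*k),interpolation=cv2.INTER_CUBIC)
c=np.zeros((600,800,3),np.uint8)
a=crop(S,244,164,95,130,4); c[:520,:380]=a
b=crop(D,196,124,80,115,5); c[:575,400:800]=b
cv2.imwrite('pics/c1.png',c)
c=np.zeros((600,800,3),np.uint8)
c[:345,:400]=crop(S,145,104,80,69,5)[:345]
c[:600,400:800]=crop(D,222,244,100,150,4)[:600,:]
cv2.imwrite('pics/c2.png',c)
```

```text
(no output)
```

View pics/c1.png

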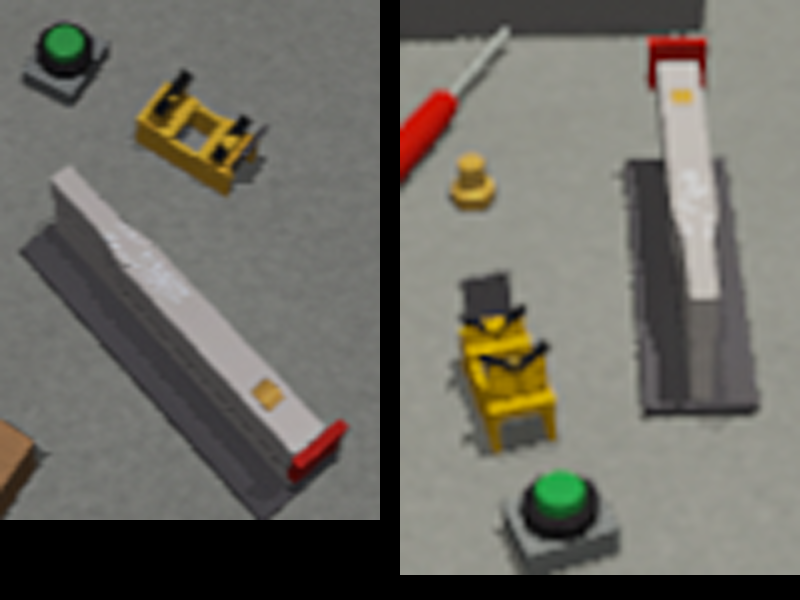

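View pics/c2.png

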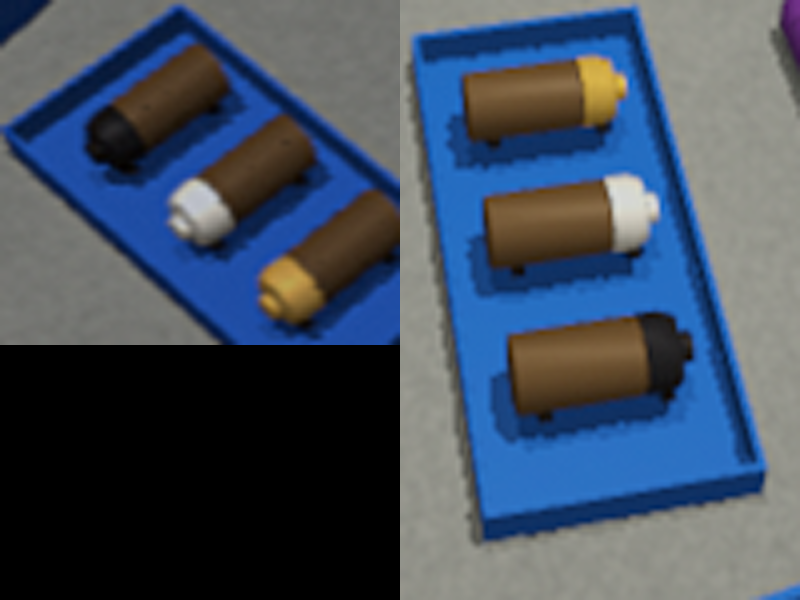

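```bash
cat > vis.py <<'E'
import numpy as np
from scipy.optimize import least_squares
def proj(cam,P):
    C=np.linalg.inv(cam['cam_to_world']);q=C[:3,:3]@P+C[:3,3];p=cam['camera_matrix']@q
    return p[:2]/p[2]
def fit(obs,x0,free_z=False):
    "obs: list (cam, pixel, local xyz mm)"
    def f(p):
        c,s=np.cos(p[2]),np.sin(p[2]);R=np.array([[c,-s,0],[s,c,0],[0,0,1]])
        o=np.array([p[0],p[1],p[3] if free_z else 0])
        return np.concatenate([proj(k,R@(np.array(l)/1000)+o)-u for k,u,l in obs])
    r=least_squares(f,x0,loss='soft_l1');return r.x,r.fun if 0 else f(r.x).reshape(-1,2).round(1).tolist()
E
python3 - <<'E'
from vis import *
S=dict(np.load('pics/scene0.npz'));D=dict(np.load('pics/side0.npz'))
c=lambda p,x,y,k,ox=0:np.array([x+(p[0]-ox+.5)/k-.5,y+(p[1]+.5)/k-.5])
s1=lambda *p:c(p,244,164,4); d1=lambda *p:c(p,196,124,5,400)
s2=lambda *p:c(p,145,104,5); d2=lambda *p:c(p,222,244,4,400)
rail=[(S,s1(52,178),(8,-120,90)),(S,s1(73,167),(-8,-120,90)),(S,s1(22,250),(35,-125,10)),(S,s1(262,518),(35,125,10)),(S,s1(267,394),(0,80,93.5)),
(D,d1(690,298),(-8,-120,90)),(D,d1(717,298),(8,-120,90)),(D,d1(682,97),(0,80,93.5)),(D,d1(645,412),(-35,-125,0)),(D,d1(757,408),(35,-125,0)),(D,d1(650,40),(-20,120,104)),(D,d1(706,40),(20,120,104))]
print('rail',*fit(rail,[.5,0,0]))
car=[(S,s1(140,148),(19,-40,0)),(S,s1(230,192),(19,40,0)),(D,d1(492,448),(-19,-40,0)),(D,d1(555,437),(19,-40,0)),
(D,d1(462,320),(-17,25,63)),(D,d1(525,309),(17,25,63)),(D,d1(483,360),(-17,-25,63)),(D,d1(549,348),(17,-25,63)),(S,s1(186,75),(-17,-25,63)),(S,s1(247,122),(-17,25,63)),(S,s1(160,107),(17,-25,63)),(S,s1(216,160),(17,25,63))]
print('car',*fit(car,[.5,0,0]))
tray=[(D,d2(413,37),(-75,150,26)),(D,d2(637,8),(75,150,26)),(D,d2(765,468),(75,-150,26)),(D,d2(482,525),(-75,-150,26)),(S,s2(5,130),(75,-150,26)),(S,s2(180,8),(-75,-150,26)),(D,d2(467,107),(-50,84,34)),(D,d2(626,87),(50,84,34)),(S,s2(265,303),(50,84,34))]
print('tray',*fit(tray,[.5,-.3,0]))
print('btn',*fit([(S,s1(67,40),(0,0,0)),(D,d1(560,492),(0,0,0))],[.5,0,0,.03],True))
E
```

```text
rail [ 0.57213023  0.17851017 -0.1543644 ] [[-0.0, 0.4], [-0.6, -0.3], [-0.5, -0.3], [0.1, 1.8], [0.3, 0.4], [-0.2, -0.3], [-0.0, -0.4], [-0.3, -1.1], [-0.8, 1.2], [0.1, 1.3], [-0.7, 0.7], [0.3, 0.5]]
car [0.4425511  0.09084771 0.08986687] [[-0.8, -1.1], [-0.6, 2.4], [0.1, 0.8], [0.1, 0.5], [0.6, -3.9], [-0.8, -3.8], [0.4, -1.0], [-1.3, -0.8], [0.1, 0.2], [-0.3, -2.4], [-0.3, 0.6], [0.6, -3.2]]
tray [ 0.49680199 -0.27714635 -0.05123979] [[-0.4, 0.2], [0.6, 0.8], [0.5, -4.7], [-0.4, -7.8], [-1.5, -1.5], [-0.2, -2.2], [-0.6, 0.2], [-0.4, 0.2], [-0.9, 0.4]]
btn [ 0.45300901 -0.02883016  0.00091309  0.04091325] [[-0.5, 0.3], [-0.5, -0.2]]
```

Run:
```python
from vis import *
S=dict(np.load('pics/scene0.npz'));D=dict(np.load('pics/side0.npz'))
c=lambda p,x,y,k,ox=0,ky=None:np.array([x+(p[0]-ox+.5)/k-.5,y+(p[1]+.5)/(ky or k)-.5])
s1=lambda *p:c(p,244,164,4); d1=lambda *p:c(p,196,124,5,400)
s2=lambda *p:c(p,145,104,5); d2=lambda *p:c(p,222,244,4,400,600/140)
car=[(S,s1(140,148),(19,-40,0)),(S,s1(230,192),(19,40,0)),(D,d1(492,448),(-19,-40,0)),(D,d1(555,437),(19,-40,0)),
(D,d1(462,320),(-17,25,50)),(D,d1(525,309),(17,25,50)),(D,d1(483,360),(-17,-25,63)),(D,d1(549,348),(17,-25,63)),(S,s1(186,75),(-17,-25,63)),(S,s1(247,122),(-17,25,50)),(S,s1(160,107),(17,-25,63)),(S,s1(216,160),(17,25,50))]
print('car',*fit(car,[.5,0,0]))
tray=[(D,d2(413,37),(-75,150,26)),(D,d2(637,8),(75,150,26)),(D,d2(765,468),(75,-150,26)),(D,d2(482,517),(-75,-150,26)),(S,s2(5,130),(75,-150,26)),(S,s2(180,8),(-75,-150,26)),(D,d2(467,107),(-50,84,34)),(D,d2(626,87),(50,84,34)),(S,s2(265,303),(50,84,34))]
p,r=fit(tray,[.5,-.3,0]);print('tray',p,r)
a=p[2];print('cyl',p[0]-.084*np.sin(a),p[1]+.084*np.cos(a))
from scipy.spatial.transform import Rotation as R
print(R.from_rotvec([-7.04938026e-01, -3.06066269e+00,  2.90809480e-03]).as_matrix().round(3))
```

```text
car [0.44194525 0.09090247 0.10516172] [[-0.6, -1.0], [-0.3, 2.2], [0.1, 0.9], [0.0, 0.4], [0.5, -0.4], [-1.0, -0.4], [0.3, -0.9], [-1.4, -0.9], [0.1, 0.1], [-0.6, -0.4], [-0.2, 0.6], [0.5, -1.2]]
tray [ 0.49834796 -0.27179232 -0.04918503] [[-0.2, -0.7], [0.4, -0.7], [0.4, 0.4], [0.0, 0.2], [-0.9, -0.3], [0.4, -1.2], [-0.5, 0.2], [-0.5, -0.1], [0.0, 1.7]]
cyl 0.5024778386148202 -0.1878939074949243
[[-0.899  0.437 -0.001]
 [ 0.437  0.899 -0.002]
 [ 0.    -0.002 -1.   ]]
```

```bash
cat > to.py <<'E'
import sys,numpy as np
from cell import monitor
from scipy.spatial.transform import Rotation as R
# usage: to.py x y z yaw_deg(of tool y) -> shift/turn in jog units
s=monitor.read_state();x,y,z,a=map(float,sys.argv[1:5])
M=R.from_rotvec(s['ee_rot']).as_matrix()
d=M.T@(np.array([x,y,z])-s['ee_pos'])
now=np.degrees(np.arctan2(M[1,1],M[0,1]));t=(now-a+180)%360-180
print('clock',s['clock'],'pos',s['ee_pos'].round(4),'yaw',now.round(2),'F',s['ft_force'].round(1),'w',round(s['gripper_width'],4),'gf',round(s['grip_force'],1),'tilt',M[:,2].round(3))
print('shift units',(d/.1).round(3),'turn units',round(t/30,3))
E
J="python3 -m jog"
$J '[1,0,0,0,0.24, 1,0,0,0,0.48, 1,0,0,0,0.72, 1,0,0,0,0.97, 1,0,0,0,0.97]'
$J '[1,0,0,0,0.24, 1,0,0,0,0.48, 1,0,0,0,0.72, 1,0,0,0,0.97, 1,0,0,0,0.97]'
$J '[1,-0.4,0.1,0,0, 1,-0.8,0.2,0,0, 1,-0.97,0.24,0,0]'
$J '[1,-0.4,0.1,0,0, 1,-0.8,0.2,0,0, 1,-0.97,0.24,0,0]'
$J '[1,-0.4,0.1,0,0, 1,-0.8,0.2,0,0, 1,-0.97,0.24,0,0]'
$J '[1,-0.4,0.1,0,0, 1,-0.8,0.2,0,0, 1,-0.97,0.24,0,0, 1,-0.97,0.24,0,0]'
python3 to.py .442 .0909 .14 6.03
```

```text
clock: 0.52
ee_pos: [0.2732, 0.5617, 0.2307]
ee_rot: [-1.455, -2.784, 0.002]
ft_force: [-0.3, 0.5, 0.3]
gripper_width: 0.0853
grip_force: 0.0
clock: 0.93
ee_pos: [0.2733, 0.5618, 0.2309]
ee_rot: [2.105, 2.332, -0.001]
ft_force: [0.5, -0.2, -0.5]
gripper_width: 0.0852
grip_force: 0.0
clock: 1.18
ee_pos: [0.3072, 0.4642, 0.2307]
ee_rot: [2.098, 2.336, -0.006]
ft_force: [-0.2, 0.0, 0.3]
gripper_width: 0.0855
grip_force: 0.0
clock: 1.43
ee_pos: [0.3412, 0.3701, 0.231]
ee_rot: [2.1, 2.335, -0.004]
ft_force: [-0.3, -0.2, -0.1]
gripper_width: 0.0851
grip_force: 0.0
clock: 1.68
ee_pos: [0.3754, 0.2765, 0.2313]
ee_rot: [2.1, 2.335, -0.002]
ft_force: [0.4, -0.1, -0.6]
gripper_width: 0.0856
grip_force: 0.0
clock: 2.02
ee_pos: [0.41, 0.1828, 0.2314]
ee_rot: [2.104, 2.331, -0.0]
ft_force: [0.6, 0.4, -0.6]
gripper_width: 0.0853
grip_force: 0.0
clock 2.0167 pos [0.41   0.1828 0.2314] yaw 5.85 F [ 0.6  0.4 -0.6] w 0.0853 gf 0.0 tilt [ 0.001 -0.001 -1.   ]
shift units [-0.946  0.223  0.915] turn units -0.006
```

```bash
J="python3 -m jog"
$J '[1,-0.4,0.1,0,0, 1,-0.8,0.2,0.2,0, 1,-0.95,0.22,0.3,0, 1,-0.95,0.22,0.3,0, 1,-0.95,0.22,0.3,0]'
python3 - <<'E'
from cell import imaging
import cv2,numpy as np
s=imaging.snapshot('wrist');np.savez('pics/w1.npz',**s)
cv2.imwrite('pics/w1.png',cv2.resize(s['frame'][:,:,::-1],(800,600),interpolation=cv2.INTER_CUBIC))
from vis import proj
for p in [(0.4419,.0909,0),(.453,-.0288,.041)]: print(proj(s,np.array(p))*800/512)
E
```

```text
clock: 2.43
ee_pos: [0.4395, 0.0937, 0.2008]
ee_rot: [-2.103, -2.331, 0.001]
ft_force: [-0.2, -0.5, -0.7]
gripper_width: 0.0854
grip_force: 0.0
[396.28103634 259.06176216]
[394.40890144 429.00273811]
```

View pics/w1.png

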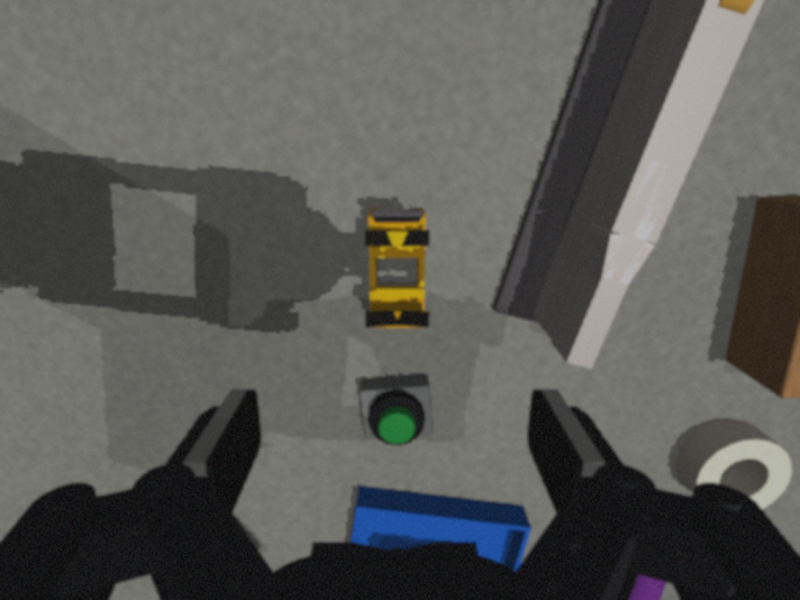

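```bash
cat > fit2.py <<'E'
from vis import *
S=dict(np.load('pics/scene0.npz'));D=dict(np.load('pics/side0.npz'));W=dict(np.load('pics/w1.npz'))
c=lambda p,x,y,k,ox=0,ky=None:np.array([x+(p[0]-ox+.5)/k-.5,y+(p[1]+.5)/(ky or k)-.5])
s1=lambda *p:c(p,244,164,4); d1=lambda *p:c(p,196,124,5,400); w=lambda *p:c(p,0,0,1.5625)
car=[(S,s1(140,148),(19,-40,0)),(D,d1(492,448),(-19,-40,0)),(D,d1(555,437),(19,-40,0)),
(D,d1(462,320),(-17,25,50)),(D,d1(525,309),(17,25,50)),(D,d1(483,360),(-17,-25,63)),(D,d1(549,348),(17,-25,63)),(S,s1(186,75),(-17,-25,63)),(S,s1(247,122),(-17,25,50)),(S,s1(160,107),(17,-25,63)),(S,s1(216,160),(17,25,50))]
cw=[(W,w(366,237),(-17,25,50)),(W,w(429,237),(17,25,50)),(W,w(366,319),(-17,-25,63)),(W,w(429,319),(17,-25,63))]
rail=[(S,s1(52,178),(8,-120,90)),(S,s1(73,167),(-8,-120,90)),(S,s1(22,250),(35,-125,10)),(S,s1(267,394),(0,80,93.5)),
(D,d1(690,298),(-8,-120,90)),(D,d1(717,298),(8,-120,90)),(D,d1(682,97),(0,80,93.5)),(D,d1(645,412),(-35,-125,0)),(D,d1(757,408),(35,-125,0)),(D,d1(650,40),(-20,120,104)),(D,d1(706,40),(20,120,104))]
rw=[(W,w(569,362),(-8,-120,90)),(W,w(594,366),(8,-120,90)),(W,w(497,308),(-35,-125,10)),(W,w(609,236),(-13,-40,90)),(W,w(657,241),(13,-40,90))]
for n,a,b in(('car',car,cw),('rail',rail,rw)):
    for o in(a,b,a+b):
        p,r=fit(o,[.5,0.1,0]);print(n,p.round(4),np.degrees(p[2]).round(2))
    print(r)
print(fit([(S,s1(67,40),(0,0,0)),(D,d1(560,492),(0,0,0)),(W,w(397,426),(0,0,0))],[.5,0,0,.03],True))
E
python3 fit2.py
```

```text
car [0.4425 0.0912 0.0894] 5.12
car [0.4421 0.0928 0.1042] 5.97
car [0.4425 0.0926 0.0983] 5.63
[[-0.3, -0.7], [0.1, 0.4], [0.0, -0.0], [0.7, -0.9], [-0.8, -0.8], [0.3, -1.3], [-1.3, -1.2], [0.5, 0.6], [-0.2, 0.2], [0.2, 1.0], [0.8, -0.7], [3.4, 0.2], [-2.4, 0.4], [3.3, -0.0], [-2.9, 0.2]]
rail [ 0.5725  0.179  -0.1564] -8.96
rail [ 0.5707  0.1796 -0.1273] -7.29
rail [ 0.5724  0.1795 -0.1464] -8.39
[[-0.1, 0.9], [-0.7, 0.2], [-0.5, 0.2], [0.8, 0.6], [0.1, -0.5], [0.3, -0.7], [-0.5, -1.3], [-0.4, 1.1], [0.5, 1.0], [-1.0, 0.6], [0.0, 0.3], [-0.7, -0.4], [-0.5, 0.9], [-1.4, 2.3], [2.5, -4.1], [0.3, 0.3]]
(array([ 4.54270190e-01, -2.71349625e-02, -3.20947607e-19,  3.93215569e-02]), [[-0.4, 1.2], [-0.2, -0.3], [-0.3, 0.1]])
```

```bash
python3 to.py .4423 .0928 .009 5.9
```

```text
clock 2.4833 pos [0.4396 0.0943 0.2012] yaw 5.95 F [-0.1 -0.2  0.6] w 0.0853 gf 0.0 tilt [-0.001  0.001 -1.   ]
shift units [-0.02   0.027  1.922] turn units 0.002
```

```bash
J="python3 -m jog"
$J '[1,-0.02,0.03,0.3,0, 1,-0.02,0.03,0.6,0, 1,-0.02,0.03,0.97,0, 1,-0.02,0.03,0.97,0]' 
$J '[0.8,0,0,0.3,0, 0.8,0,0,0.6,0, 0.7,0,0,0.8,0, 0.65,0,0,0.95,0, 0.65,0,0,0.95,0, 0.65,0,0,0.95,0]' 
python3 to.py .4423 .0928 .009 5.9
$J '[0.3,0,0,0,0, 0.3,0,0,0,0, 0.2,0,0,0,0, 0.2,0,0,0,0, 0.2,0,0,0,0, 0.2,0,0,0,0, 0.2,0,0,0,0, 0.2,0,0,0,0]' 40
python3 to.py .4423 .0928 .009 5.9
```

```text
clock: 2.82
ee_pos: [0.4389, 0.0935, 0.0992]
ee_rot: [-2.094, -2.328, 0.013]
ft_force: [-0.9, 0.7, 0.3]
gripper_width: 0.0856
grip_force: 0.0
clock: 3.32
ee_pos: [0.4438, 0.0928, 0.0105]
ee_rot: [2.102, 2.334, 0.001]
ft_force: [-0.4, 0.6, 0.4]
gripper_width: 0.0554
grip_force: 0.0
clock 3.3167 pos [0.4438 0.0928 0.0105] yaw 5.98 F [-0.4  0.6  0.4] w 0.0554 gf 0.0 tilt [ 0.001  0.    -1.   ]
shift units [ 0.001 -0.015  0.015] turn units 0.003
clock: 3.98
ee_pos: [0.4431, 0.0924, 0.0113]
ee_rot: [2.104, 2.332, 0.002]
ft_force: [-0.4, 2.7, 5.8]
gripper_width: 0.0372
grip_force: 40.5
clock 3.9833 pos [0.4431 0.0924 0.0113] yaw 5.89 F [-0.4  2.7  5.8] w 0.0372 gf 40.5 tilt [ 0.001  0.    -1.   ]
shift units [ 0.005 -0.008  0.023] turn units -0.0
```

```bash
J="python3 -m jog"
$J '[0.2,0,0,-0.3,0, 0.2,0,0,-0.7,0, 0.2,0,0,-1,0, 0.2,0,0,-1,0]' 
$J '[0.2,0,0,-0.25,0.2, 0.2,0,0,-0.25,0.4, 0.2,0,0,-0.25,0.49, 0.2,0,0,-0.25,0.49, 0.2,0,0,-0.25,0.49]' 
python3 to.py .559 .0953 .12 -8.9
```

```text
clock: 4.32
ee_pos: [0.4467, 0.0921, 0.1149]
ee_rot: [2.098, 2.326, 0.012]
ft_force: [1.6, 0.0, -3.1]
gripper_width: 0.0372
grip_force: 42.6
clock: 4.73
ee_pos: [0.4427, 0.092, 0.1344]
ee_rot: [-2.384, -2.045, 0.0]
ft_force: [0.0, -0.2, -3.7]
gripper_width: 0.0373
grip_force: 42.7
clock 4.7333 pos [0.4427 0.092  0.1344] yaw -8.75 F [ 0.  -0.2 -3.7] w 0.0373 gf 42.7 tilt [-0. -0. -1.]
shift units [0.21  1.145 0.143] turn units 0.005
```

```bash
J="python3 -m jog"
$J '[0.2,0.03,0.3,0,0, 0.2,0.03,0.6,0,0, 0.2,0.06,0.95,0,0, 0.2,0.06,0.95,0,0]' 
$J '[0.2,0.15,0.19,0,0, 0.2,0.15,0.19,0,0, 0.2,0.15,0.19,0,0]' 
python3 to.py .559 .0953 .12 -8.9
python3 - <<'E'
from cell import imaging
import cv2,numpy as np
s=imaging.snapshot('wrist');np.savez('pics/w2.npz',**s)
cv2.imwrite('pics/w2.png',cv2.resize(s['frame'][:,:,::-1],(800,600),interpolation=cv2.INTER_CUBIC))
from vis import proj
a=np.radians(-8.9);R=np.array([[np.cos(a),-np.sin(a)],[np.sin(a),np.cos(a)]])
for p in [(8,-40),(13,-40),(-13,-40),(13,120),(-13,120),(0,80)]:
    q=R@np.array(p)/1000+[.5722,.1793]; print(p,proj(s,np.array([*q,.09]))*800/512)
E
```

```text
clock: 5.07
ee_pos: [0.5475, 0.082, 0.1349]
ee_rot: [2.378, 2.038, 0.015]
ft_force: [1.9, -0.4, -3.2]
gripper_width: 0.037
grip_force: 42.7
clock: 5.32
ee_pos: [0.5594, 0.0954, 0.1335]
ee_rot: [-2.384, -2.045, 0.001]
ft_force: [-0.5, -0.1, -3.1]
gripper_width: 0.0373
grip_force: 42.7
clock 5.3167 pos [0.5594 0.0954 0.1335] yaw -8.75 F [-0.5 -0.1 -3.1] w 0.0373 gf 42.7 tilt [-0.001  0.    -1.   ]
shift units [-0.001 -0.004  0.135] turn units 0.005
(8, -40) [412.35876683 238.5137838 ]
(13, -40) [424.88592619 238.55387621]
(-13, -40) [359.74049472 238.34538219]
(13, 120) [ 438.40756988 -305.94574519]
(-13, 120) [ 348.75028784 -306.29255355]
(0, 80) [ 393.18297888 -134.86095633]
```

View pics/w2.png

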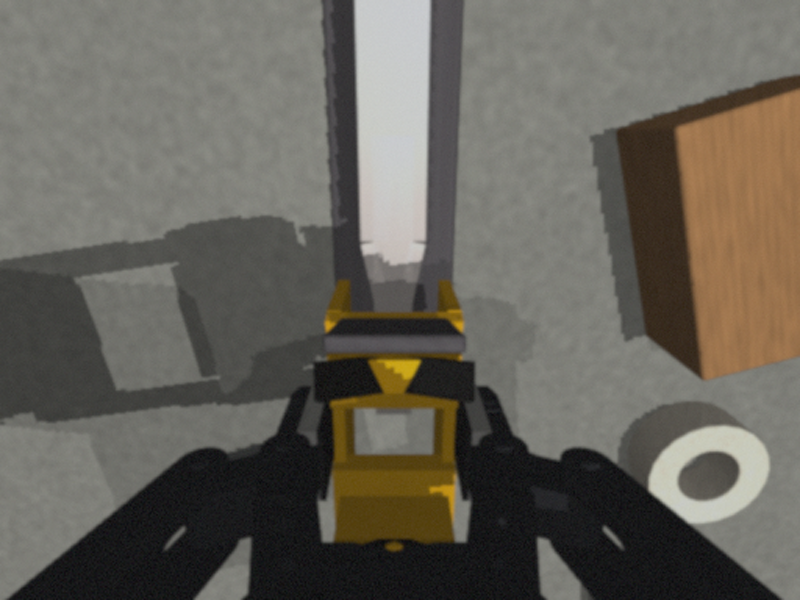

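```bash
J="python3 -m jog"
$J '[0.2,0,0,0.2,0, 0.2,0,0,0.4,0, 0.2,0,0,0.5,0, 0.2,0,0,0.55,0, 0.2,0,0,0.58,0, 0.2,0,0,0.58,0, 0.2,0,0,0.58,0]' 
python3 to.py .5868 .2577 .0753 -8.7
```

```text
clock: 5.95
ee_pos: [0.5596, 0.095, 0.0769]
ee_rot: [2.385, 2.043, 0.001]
ft_force: [-0.1, -0.2, -3.5]
gripper_width: 0.0375
grip_force: 42.7
clock 5.95 pos [0.5596 0.095  0.0769] yaw -8.84 F [-0.1 -0.2 -3.5] w 0.0375 gf 42.7 tilt [ 0.001 -0.    -1.   ]
shift units [1.649 0.019 0.016] turn units -0.005
```

```bash
J="python3 -m jog"
$J '[0.2,0,0,0.01,0, 0.2,0,0,0.02,0, 0.2,0,0,0.03,0, 0.2,0,0,0.03,0, 0.2,0,0,0.03,0]' 
python3 to.py .5868 .2577 .0753 -8.7
```

```text
clock: 6.37
ee_pos: [0.5599, 0.0951, 0.0754]
ee_rot: [2.385, 2.043, 0.003]
ft_force: [-1.6, -0.5, 7.8]
gripper_width: 0.0373
grip_force: 43.8
clock 6.3667 pos [0.5599 0.0951 0.0754] yaw -8.83 F [-1.6 -0.5  7.8] w 0.0373 gf 43.8 tilt [ 0.002 -0.    -1.   ]
shift units [1.648e+00 1.700e-02 1.000e-03] turn units -0.004
```

```bash
J="python3 -m jog"
$J '[0.2,0.1,0.001,-0.01,0, 0.2,0.2,0.002,-0.01,0, 0.2,0.3,0.003,-0.01,0, 0.2,0.4,0.004,-0.01,0, 0.2,0.5,0.005,-0.01,0, 0.2,0.6,0.006,-0.01,0, 0.2,0.7,0.007,-0.01,0, 0.2,0.8,0.008,-0.01,0, 0.2,0.9,0.009,-0.01,0, 0.2,0.95,0.01,-0.01,0, 0.2,0.95,0.01,-0.01,0]' 
python3 to.py .5868 .2577 .0753 -8.7
```

```text
clock: 7.28
ee_pos: [0.5756, 0.1905, 0.0754]
ee_rot: [2.383, 2.045, 0.003]
ft_force: [-0.0, -0.7, 4.8]
gripper_width: 0.0367
grip_force: 43.7
clock 7.2833 pos [0.5756 0.1905 0.0754] yaw -8.71 F [-0.  -0.7  4.8] w 0.0367 gf 43.7 tilt [ 0.002 -0.    -1.   ]
shift units [0.681 0.009 0.001] turn units -0.0
```

```bash
J="python3 -m jog"
$J '[0.2,0.1,0,0,0, 0.2,0.2,0,0.01,0, 0.2,0.3,0,0.01,0, 0.2,0.4,0,0.01,0, 0.2,0.5,0,0.01,0, 0.2,0.6,0,0.01,0, 0.2,0.65,0,0.01,0, 0.2,0.65,0,0.01,0]' 
python3 to.py .5868 .2577 .0753 -8.7
```

```text
clock: 7.95
ee_pos: [0.5852, 0.2535, 0.0753]
ee_rot: [2.382, 2.045, -0.0]
ft_force: [-0.7, -5.5, 10.6]
gripper_width: 0.0369
grip_force: 44.4
clock 7.95 pos [0.5852 0.2535 0.0753] yaw -8.69 F [-0.7 -5.5 10.6] w 0.0369 gf 44.4 tilt [ 0.001 -0.002 -1.   ]
shift units [0.044 0.01  0.   ] turn units 0.0
```

```bash
J="python3 -m jog"
$J '[0.2,0.02,0,0,0, 0.2,0.04,0,0,0, 0.2,0.06,0,0,0, 0.2,0.08,0,0,0, 0.2,0.08,0,0,0, 0.2,0.08,0,0,0]' 
python3 to.py .5868 .2577 .0753 -8.7
```

```text
clock: 8.45
ee_pos: [0.586, 0.2593, 0.0754]
ee_rot: [2.381, 2.044, -0.004]
ft_force: [-2.9, -10.8, 12.0]
gripper_width: 0.0376
grip_force: 44.5
clock 8.45 pos [0.586  0.2593 0.0754] yaw -8.7 F [ -2.9 -10.8  12. ] w 0.0376 gf 44.5 tilt [ 0.    -0.004 -1.   ]
shift units [-0.014  0.01   0.001] turn units -0.0
```

```bash
J="python3 -m jog"
$J '[0.2,0.02,0,0,0, 0.2,0.04,0,0,0, 0.2,0.04,0,0,0, 0.2,0.04,0,0,0]' 
python3 to.py .5868 .2577 .0753 -8.7
python3 - <<'E'
from cell import imaging
import cv2,numpy as np
a=imaging.snapshot('scene')['frame'][240:300,270:345,::-1];b=imaging.snapshot('side')['frame'][115:190,225:285,::-1]
c=np.zeros((600,800,3),np.uint8);c[:320,:400]=cv2.resize(a,(400,320),interpolation=2);c[:500,400:]=cv2.resize(b,(400,500),interpolation=2)
cv2.imwrite('pics/c3.png',c)
E
```

```text
clock: 8.78
ee_pos: [0.586, 0.2594, 0.0753]
ee_rot: [2.378, 2.043, -0.014]
ft_force: [-3.6, -21.2, 14.0]
gripper_width: 0.037
grip_force: 44.9
clock 8.7833 pos [0.586  0.2594 0.0753] yaw -8.65 F [ -3.6 -21.2  14. ] w 0.037 gf 44.9 tilt [-0.003 -0.011 -1.   ]
shift units [-0.016  0.01   0.001] turn units 0.002
```

View pics/c3.png

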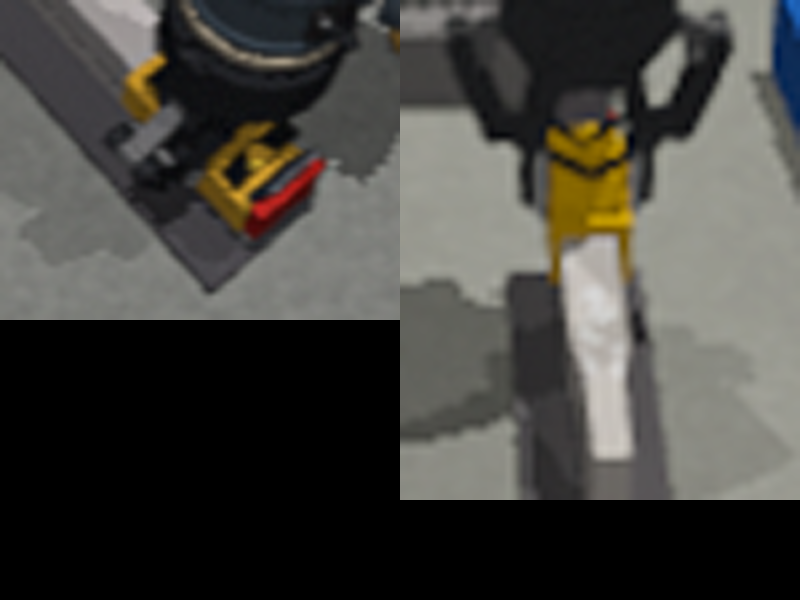

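```bash
J="python3 -m jog"
$J '[0.2,-0.06,0,-0.015,0, 0.2,-0.06,0,-0.015,0, 0.2,-0.06,0,-0.015,0]' 
$J '[0.6,0,0,0,0, 0.6,0,0,0,0, 0.6,0,0,0,0, 0.6,0,0,0,0, 0.6,0,0,0,0]' 
python3 to.py .5868 .2577 .0753 -8.7
$J '[0.6,0,0,-0.3,0, 0.6,0,0,-0.6,0, 0.8,0,0,-0.9,0, 0.8,0,0,-1,0, 0.8,0,0,-1,0]' 
python3 to.py .5025 -.1879 .18 87.2
python3 - <<'E'
from cell import imaging
import cv2,numpy as np
s=imaging.snapshot('wrist');np.savez('pics/w3.npz',**s)
cv2.imwrite('pics/w3.png',cv2.resize(s['frame'][:,:,::-1],(800,600),interpolation=cv2.INTER_CUBIC))
E
```

```text
clock: 9.13
ee_pos: [0.5856, 0.2587, 0.0754]
ee_rot: [2.385, 2.044, -0.001]
ft_force: [-0.3, -5.2, 5.2]
gripper_width: 0.0371
grip_force: 43.7
clock: 9.55
ee_pos: [0.5855, 0.2597, 0.0745]
ee_rot: [-2.385, -2.044, -0.0]
ft_force: [-1.8, 0.4, -0.4]
gripper_width: 0.0516
grip_force: 0.0
clock 9.55 pos [0.5855 0.2597 0.0745] yaw -8.81 F [-1.8  0.4 -0.4] w 0.0516 gf 0.0 tilt [-0.  0. -1.]
shift units [-0.018  0.016 -0.008] turn units -0.004
clock: 9.97
ee_pos: [0.5878, 0.2599, 0.1783]
ee_rot: [2.383, 2.042, 0.011]
ft_force: [0.6, 0.2, 1.0]
gripper_width: 0.0686
grip_force: 0.0
clock 9.9667 pos [0.5878 0.2599 0.1783] yaw -8.83 F [0.6 0.2 1. ] w 0.0686 gf 0.0 tilt [ 0.007  0.002 -1.   ]
shift units [-4.556 -0.156 -0.032] turn units -3.201
```

View pics/w3.png

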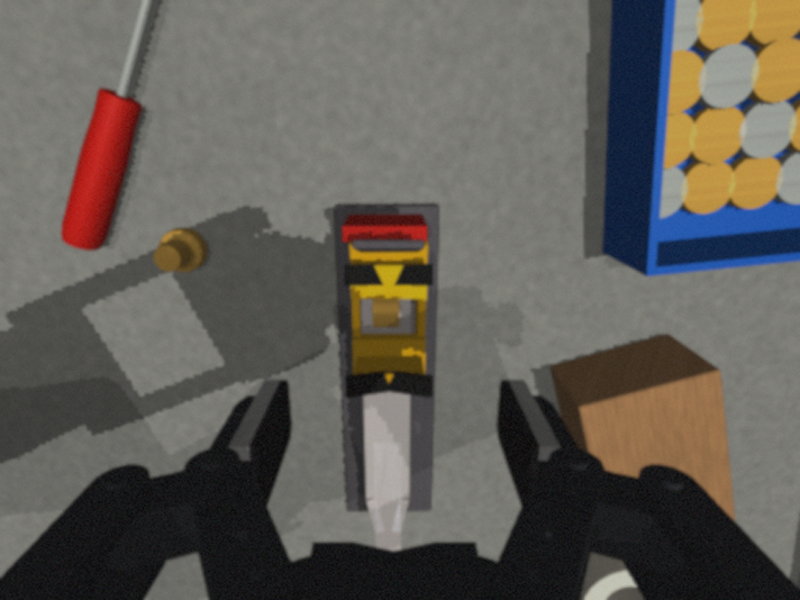

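```bash
J="python3 -m jog"
$J '[0.8,-0.4,0,0,0, 0.8,-0.8,0,0,0, 0.8,-1,0,0,0, 0.8,-1,0,0,0]' >/dev/null
$J '[0.8,-0.4,0,0,0, 0.8,-0.8,0,0,0, 0.8,-1,0,0,0, 0.8,-1,0,0,0]' >/dev/null
$J '[0.8,-0.4,0,0,0, 0.8,-0.8,0,0,0, 0.8,-1,0,0,0, 0.8,-1,0,0,0]' >/dev/null
$J '[0.8,-0.4,0,0,0, 0.8,-0.8,0,0,0, 0.8,-0.9,0,0,0, 0.8,-0.9,0,0,0]' >/dev/null
$J '[0.8,0,0,0,-0.2, 0.8,0,0,0,-0.4, 0.8,0,0,0,-0.6, 0.8,0,0,0,-0.8, 0.8,0,0,0,-1, 0.8,0,0,0,-1]' >/dev/null
$J '[0.8,0,0,0,-0.2, 0.8,0,0,0,-0.4, 0.8,0,0,0,-0.6, 0.8,0,0,0,-0.8, 0.8,0,0,0,-1, 0.8,0,0,0,-1]' >/dev/null
$J '[0.8,0,0,0,-0.2, 0.8,0,0,0,-0.4, 0.8,0,0,0,-0.6, 0.8,0,0,0,-0.8, 0.8,0,0,0,-1, 0.8,0,0,0,-1]' >/dev/null
python3 to.py .5025 -.1879 .18 87.2
```

```text
clock 12.85 pos [ 0.5257 -0.125   0.1745] yaw 81.07 F [ 0.6  0.8 -0.2] w 0.0682 gf 0.0 tilt [-0.001  0.001 -1.   ]
shift units [ 0.131 -0.657 -0.056] turn units -0.204
```

```bash
J="python3 -m jog"
$J '[0.8,0.05,-0.3,0,-0.1, 0.8,0.1,-0.5,0,-0.2, 0.8,0.13,-0.65,0,-0.2, 0.8,0.13,-0.65,0,-0.2, 0.8,0.13,-0.65,0,-0.2]' >/dev/null
python3 to.py .5025 -.1879 .015 87.2
python3 - <<'E'
from cell import imaging
import cv2,numpy as np
from vis import proj
s=imaging.snapshot('wrist');np.savez('pics/w4.npz',**s)
cv2.imwrite('pics/w4.png',cv2.resize(s['frame'][:,:,::-1],(800,600),interpolation=cv2.INTER_CUBIC))
a=np.radians(-2.8);u=np.array([np.cos(a),np.sin(a)])
for t in(-.05,.05): print(proj(s,np.array([*(np.array([.5025,-.1879])+u*t),.034]))*800/512)
E
```

```text
clock 13.2667 pos [ 0.5028 -0.1884  0.1747] yaw 86.84 F [-0.8  0.1  0.4] w 0.0684 gf 0.0 tilt [-0.     0.001 -1.   ]
shift units [0.003 0.003 1.597] turn units -0.012
[392.98212382 194.77058518]
[393.91333635 349.19675197]
```

View pics/w4.png

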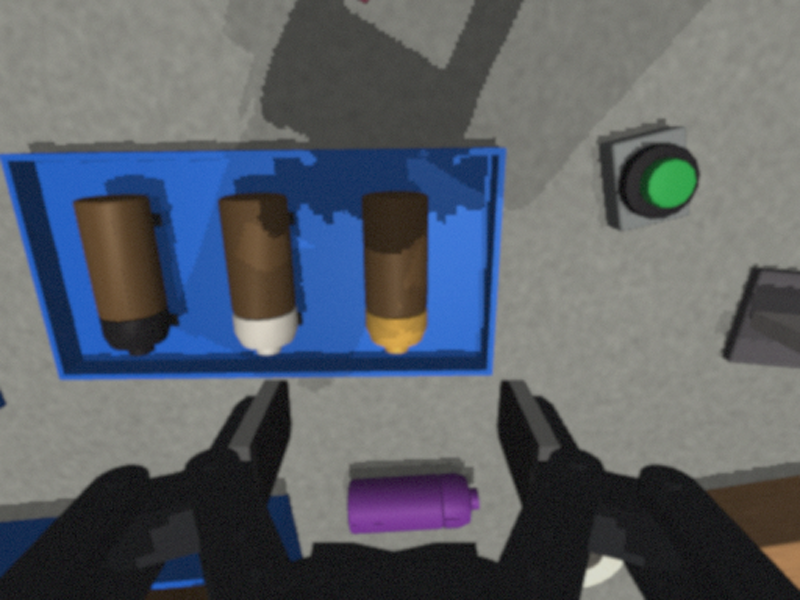

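```bash
J="python3 -m jog"
$J '[0.8,0,0.02,0.4,-0.01, 0.8,0,0.02,0.7,-0.01, 0.8,0,0.02,0.95,-0.01, 0.8,0,0.02,0.95,-0.01]' >/dev/null
$J '[0.8,0,0,0.2,0, 0.8,0,0,0.4,0, 0.8,0,0,0.55,0, 0.8,0,0,0.64,0, 0.8,0,0,0.64,0, 0.8,0,0,0.64,0]'
python3 to.py .5035 -.1864 .015 87.2
$J '[0.3,0,0,0,0, 0.3,0,0,0,0, 0.3,0,0,0,0, 0.3,0,0,0,0, 0.3,0,0,0,0, 0.3,0,0,0,0, 0.3,0,0,0,0, 0.3,0,0,0,0]' 30
python3 to.py .5035 -.1864 .015 87.2
$J '[0.3,0,0,-0.1,0, 0.3,0,0,-0.3,0, 0.3,0,0,-0.6,0, 0.3,0,0,-0.9,0, 0.3,0,0,-1,0, 0.3,0,0,-1,0]'
$J '[0.3,0,0,-0.3,0, 0.3,0,0,-0.6,0, 0.3,0,0,-0.9,0, 0.3,0,0,-0.9,0]'
python3 to.py .5852 .2586 .2 -8.7
```

```text
clock: 14.15
ee_pos: [0.5035, -0.1863, 0.0164]
ee_rot: [0.07, 3.14, -0.0]
ft_force: [0.8, 0.4, 0.1]
gripper_width: 0.0681
grip_force: 0.0
clock 14.15 pos [ 0.5035 -0.1863  0.0164] yaw 87.46 F [0.8 0.4 0.1] w 0.0681 gf 0.0 tilt [ 0.001 -0.    -1.   ]
shift units [-0.    -0.001  0.014] turn units 0.009
clock: 14.82
ee_pos: [0.5037, -0.1873, 0.0171]
ee_rot: [0.07, 3.139, -0.002]
ft_force: [-0.7, -0.8, 6.1]
gripper_width: 0.0391
grip_force: 29.8
clock 14.8167 pos [ 0.5037 -0.1873  0.0171] yaw 87.45 F [-0.7 -0.8  6.1] w 0.0391 gf 29.8 tilt [ 0.002 -0.001 -1.   ]
shift units [0.002 0.008 0.021] turn units 0.008
clock: 15.32
ee_pos: [0.5044, -0.1874, 0.1185]
ee_rot: [0.07, 3.136, -0.005]
ft_force: [0.5, -0.3, -3.9]
gripper_width: 0.0392
grip_force: 31.5
clock: 15.65
ee_pos: [0.5053, -0.188, 0.2094]
ee_rot: [0.069, 3.134, -0.007]
ft_force: [1.0, -0.5, -2.5]
gripper_width: 0.0389
grip_force: 32.3
clock 15.65 pos [ 0.5053 -0.188   0.2094] yaw 87.46 F [ 1.  -0.5 -2.5] w 0.0389 gf 32.3 tilt [ 0.007 -0.004 -1.   ]
shift units [-0.599  4.497  0.08 ] turn units 3.205
```

```bash
J="python3 -m jog"
for i in 1 2 3 4; do :; done
$J '[0.3,-0.1,0.3,0,0, 0.3,-0.15,0.7,0,0, 0.3,-0.15,1,0,0, 0.3,-0.15,1,0,0]' >/dev/null
$J '[0.3,-0.1,0.3,0,0, 0.3,-0.15,0.7,0,0, 0.3,-0.15,1,0,0, 0.3,-0.15,1,0,0]' >/dev/null
$J '[0.3,-0.1,0.3,0,0, 0.3,-0.15,0.7,0,0, 0.3,-0.15,1,0,0, 0.3,-0.15,1,0,0]' >/dev/null
$J '[0.3,-0.1,0.3,0,0, 0.3,-0.15,0.7,0,0, 0.3,-0.15,1,0,0, 0.3,-0.15,1,0,0]' >/dev/null
$J '[0.3,0,0,0,0.2, 0.3,0,0,0,0.4, 0.3,0,0,0,0.6, 0.3,0,0,0,0.8, 0.3,0,0,0,1, 0.3,0,0,0,1]' >/dev/null
$J '[0.3,0,0,0,0.2, 0.3,0,0,0,0.4, 0.3,0,0,0,0.6, 0.3,0,0,0,0.8, 0.3,0,0,0,1, 0.3,0,0,0,1]' >/dev/null
$J '[0.3,0,0,0,0.2, 0.3,0,0,0,0.4, 0.3,0,0,0,0.6, 0.3,0,0,0,0.8, 0.3,0,0,0,1, 0.3,0,0,0,1]' >/dev/null
python3 to.py .5852 .2586 .2 -8.7
python3 - <<'E'
import numpy as np
# target mid-cylinder in world when seated
a=np.radians(-8.7);d=np.array([-np.sin(a),np.cos(a)]);print(np.array([.5852,.2586])+d*-.0065, 'z axis',.064+.072)
E
```

```text
clock 18.4833 pos [0.5801 0.2095 0.2047] yaw -2.42 F [-0.2 -0.6 -3. ] w 0.0389 gf 32.5 tilt [-0.002 -0.001 -1.   ]
shift units [0.492 0.03  0.047] turn units 0.209
[0.5842168  0.25217479] z axis 0.136
```

```bash
J="python3 -m jog"
$J '[0.3,0.15,0.03,0,0.1, 0.3,0.3,0.02,0,0.21, 0.3,0.37,0.02,0,0.21, 0.3,0.37,0.02,0,0.21, 0.3,0.37,0.02,0,0.21]' >/dev/null
python3 to.py .5833 .2462 .128 -8.7
```

```text
clock 18.9 pos [0.5838 0.2469 0.2052] yaw -8.58 F [-1.4  0.5 -2.9] w 0.0392 gf 32.5 tilt [-0.001 -0.001 -1.   ]
shift units [-0.007 -0.004  0.772] turn units 0.004
```

```bash
J="python3 -m jog"
$J '[0.3,0,0,0.15,0, 0.3,0,0,0.35,0, 0.3,0,0,0.5,0, 0.3,0,0,0.6,0, 0.3,0,0,0.66,0, 0.3,0,0,0.7,0, 0.3,0,0,0.73,0, 0.3,0,0,0.75,0, 0.3,0,0,0.75,0, 0.3,0,0,0.75,0]' 20
$J '[0.3,0,0,0.01,0, 0.3,0,0,0.02,0, 0.3,0,0,0.03,0, 0.3,0,0,0.04,0, 0.3,0,0,0.04,0]' 20
python3 to.py .5833 .2462 .1195 -8.7
```

```text
clock: 19.73
ee_pos: [0.5847, 0.2471, 0.1314]
ee_rot: [2.385, 2.043, 0.001]
ft_force: [0.1, -0.8, -3.5]
gripper_width: 0.0393
grip_force: 32.5
clock: 20.15
ee_pos: [0.5846, 0.2468, 0.1271]
ee_rot: [2.385, 2.043, 0.0]
ft_force: [-0.4, -3.5, 0.4]
gripper_width: 0.0393
grip_force: 32.7
clock 20.15 pos [0.5846 0.2468 0.1271] yaw -8.84 F [-0.4 -3.5  0.4] w 0.0393 gf 32.7 tilt [ 0.001 -0.001 -1.   ]
shift units [-0.008 -0.012  0.076] turn units -0.005
```

```bash
J="python3 -m jog"
$J '[0.3,0,0,0.01,0, 0.3,0,0,0.02,0, 0.3,0,0,0.03,0, 0.3,0,0,0.03,0, 0.3,0,0,0.03,0]' 20
$J '[0.3,0,0,0.01,0, 0.3,0,0,0.02,0, 0.3,0,0,0.03,0, 0.3,0,0,0.03,0, 0.3,0,0,0.03,0]' 20
python3 to.py .5833 .2462 .1195 -8.7
```

```text
clock: 20.57
ee_pos: [0.5848, 0.2464, 0.1254]
ee_rot: [2.384, 2.043, 0.001]
ft_force: [-1.7, -6.2, 7.4]
gripper_width: 0.039
grip_force: 33.6
clock: 20.98
ee_pos: [0.5851, 0.2459, 0.1245]
ee_rot: [2.383, 2.042, 0.001]
ft_force: [-5.2, -8.4, 16.8]
gripper_width: 0.0393
grip_force: 34.9
clock 20.9833 pos [0.5851 0.2459 0.1245] yaw -8.8 F [-5.2 -8.4 16.8] w 0.0393 gf 34.9 tilt [ 0.003 -0.002 -1.   ]
shift units [ 0.    -0.019  0.049] turn units -0.003
```

```bash
J="python3 -m jog"
$J '[0.44,0,0,0,0, 0.445,0,0,0,0, 0.45,0,0,0,0, 0.45,0,0,0,0]' 20
$J '[0.455,0,0,0,0, 0.455,0,0,0,0, 0.46,0,0,0,0, 0.46,0,0,0,0]' 20
```

```text
clock: 21.32
ee_pos: [0.5851, 0.2459, 0.1245]
ee_rot: [2.383, 2.042, 0.001]
ft_force: [-4.2, -9.1, 17.5]
gripper_width: 0.0391
grip_force: 34.9
clock: 21.65
ee_pos: [0.585, 0.2459, 0.1242]
ee_rot: [2.383, 2.042, 0.001]
ft_force: [-4.4, -8.5, 15.9]
gripper_width: 0.0394
grip_force: 20.7
```

```bash
J="python3 -m jog"
$J '[0.46,0,0,0.01,0, 0.46,0,0,0.01,0, 0.46,0,0,0.02,0, 0.46,0,0,0.02,0]' 20
$J '[0.462,0,0,0,0, 0.464,0,0,0,0, 0.466,0,0,0,0, 0.466,0,0,0,0]' 20
$J '[0.468,0,0,0,0, 0.47,0,0,0,0, 0.472,0,0,0,0, 0.472,0,0,0,0]' 20
```

```text
clock: 21.98
ee_pos: [0.5852, 0.246, 0.1237]
ee_rot: [2.382, 2.042, 0.002]
ft_force: [-7.1, -8.2, 23.2]
gripper_width: 0.0391
grip_force: 21.5
clock: 22.32
ee_pos: [0.5842, 0.2476, 0.1208]
ee_rot: [-2.386, -2.043, -0.002]
ft_force: [-3.4, -2.3, 7.8]
gripper_width: 0.0396
grip_force: 4.9
clock: 22.65
ee_pos: [0.5842, 0.2478, 0.1186]
ee_rot: [-2.386, -2.043, -0.001]
ft_force: [-0.7, 0.1, 1.1]
gripper_width: 0.0405
grip_force: 0.6
```

```bash
J="python3 -m jog"
$J '[0.45,0,0,-0.01,0, 0.45,0,0,-0.01,0, 0.45,0,0,-0.01,0, 0.45,0,0,-0.01,0]' 20
$J '[0.45,0.01,0,0.002,0, 0.45,0.02,0,0.005,0, 0.45,0.03,0,0.008,0, 0.45,0.04,0,0.01,0, 0.45,0.04,0,0.01,0]' 20
```

```text
clock: 22.98
ee_pos: [0.584, 0.2474, 0.119]
ee_rot: [-2.386, -2.043, 0.001]
ft_force: [0.2, 1.8, -3.7]
gripper_width: 0.0396
grip_force: 20.8
clock: 23.4
ee_pos: [0.5844, 0.2487, 0.1192]
ee_rot: [2.383, 2.043, -0.007]
ft_force: [-2.1, -6.6, 0.4]
gripper_width: 0.0394
grip_force: 21.0
```

```bash
J="python3 -m jog"
$J '[0.45,0.01,0,0.002,0, 0.45,0.02,0,0.004,0, 0.45,0.02,0,0.004,0, 0.45,0.02,0,0.004,0]' 20
$J '[0.45,-0.04,0,-0.005,0, 0.45,-0.04,0,-0.005,0, 0.46,-0.04,0,-0.005,0, 0.465,-0.04,0,-0.005,0, 0.47,-0.04,0,-0.005,0, 0.48,-0.04,0,-0.005,0, 0.5,-0.04,0,-0.005,0, 0.55,-0.04,0,-0.005,0, 0.7,-0.04,0,-0.005,0, 0.8,-0.04,0,-0.005,0, 0.8,-0.04,0,-0.005,0]' 20
$J '[0.8,0,0,-0.2,0, 0.8,0,0,-0.5,0, 0.8,0,0,-0.8,0, 0.8,0,0,-0.9,0, 0.8,0,0,-0.9,0, 0.8,0,0,-0.9,0]'
python3 to.py .4543 -.0271 .1 -8.7
python3 - <<'E'
from cell import imaging
import cv2,numpy as np
w=imaging.snapshot('wrist');np.savez('pics/w5.npz',**w)
s=imaging.snapshot('scene');np.savez('pics/s5.npz',**s)
d=imaging.snapshot('side');np.savez('pics/d5.npz',**d)
c=np.zeros((600,800,3),np.uint8)
c[:480,:400]=cv2.resize(w['frame'][90:270,175:325,::-1],(400,480),interpolation=2)
c[:290,400:]=cv2.resize(s['frame'][232:290,275:355,::-1],(400,290),interpolation=2)
c[290:,400:]=cv2.resize(d['frame'][115:177,215:295,::-1],(400,310),interpolation=2)
cv2.imwrite('pics/c5.png',c)
E
```

```text
clock: 23.73
ee_pos: [0.5845, 0.2491, 0.1193]
ee_rot: [2.382, 2.043, -0.01]
ft_force: [-3.3, -11.2, 3.8]
gripper_width: 0.0397
grip_force: 21.2
clock: 24.65
ee_pos: [0.5847, 0.2494, 0.119]
ee_rot: [2.386, 2.044, 0.001]
ft_force: [0.1, -0.5, -0.3]
gripper_width: 0.0684
grip_force: 0.0
clock: 25.15
ee_pos: [0.5844, 0.2492, 0.2089]
ee_rot: [2.386, 2.043, 0.001]
ft_force: [-0.2, -1.0, -0.5]
gripper_width: 0.0685
grip_force: 0.0
clock 25.15 pos [0.5844 0.2492 0.2089] yaw -8.84 F [-0.2 -1.  -0.5] w 0.0685 gf 0.0 tilt [ 0.  0. -1.]
shift units [-2.93  -0.861  1.088] turn units -0.005
```

View pics/c5.png

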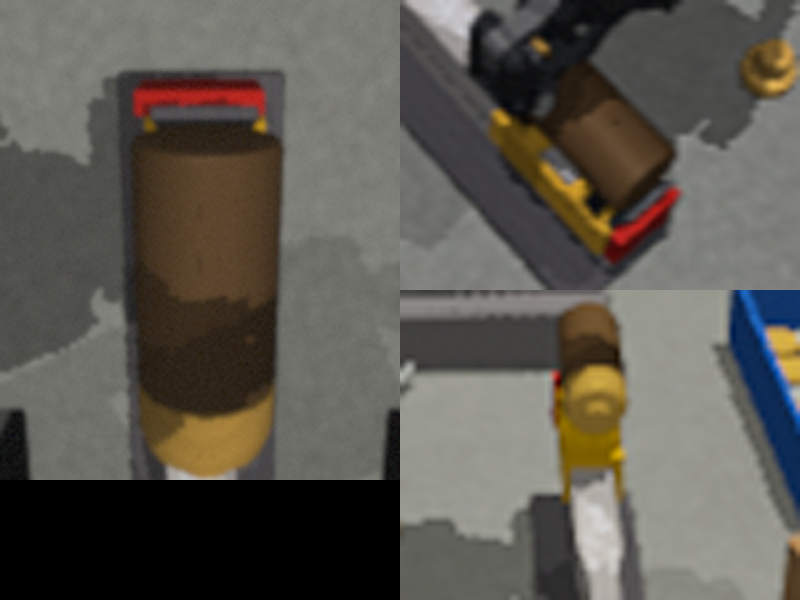

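Run:
```python
from vis import *
W,S,D=[dict(np.load(f'pics/{n}5.npz')) for n in 'wsd']
a=np.radians(-8.7);R=np.array([[np.cos(a),-np.sin(a),0],[np.sin(a),np.cos(a),0],[0,0,1]])
o=np.array([.5852,.2586,.064]);T=np.radians(15);ax=np.array([0,np.cos(T),-np.sin(T)]);n=np.array([0,np.sin(T),np.cos(T)])
for g in(0,-.003,-.006):
    f=np.array([0,.042,.059])+g*ax
    pts={'foot':f,'f_top':f+.02*n,'f_bot':f-.02*n,'f_L':f-[.02,0,0],'f_R':f+[.02,0,0],'cap':f-.1*ax}
    print(g,{k:((proj(W,R@v+o)-[175,90])*2.667).round(0).tolist() for k,v in pts.items()},
     'S',((proj(S,R@(f+.02*n)+o)-[275,232])*5).round(0),'S R',((proj(S,R@(f+[.02,0,0])+o)-[275,232])*5).round(0),'D cap',((proj(D,R@(f-.1*ax)+o)-[215,115])*5+[0,290]).round(0))
for q in([-.02,.0427,.062],[.015,.049,.085]):print(((proj(W,R@np.array(q)+o)-[175,90])*2.667).round(0))
```

```text
0 {'foot': [201.0, 113.0], 'f_top': [201.0, 104.0], 'f_bot': [201.0, 122.0], 'f_L': [130.0, 114.0], 'f_R': [272.0, 113.0], 'cap': [202.0, 463.0]} S [261. 196.] S R [216. 228.] D cap [192. 398.]
-0.003 {'foot': [201.0, 124.0], 'f_top': [201.0, 115.0], 'f_bot': [201.0, 132.0], 'f_L': [130.0, 124.0], 'f_R': [272.0, 124.0], 'cap': [202.0, 473.0]} S [257. 191.] S R [212. 223.] D cap [193. 400.]
-0.006 {'foot': [201.0, 135.0], 'f_top': [201.0, 127.0], 'f_bot': [201.0, 141.0], 'f_L': [130.0, 135.0], 'f_R': [272.0, 135.0], 'cap': [202.0, 483.0]} S [253. 186.] S R [208. 217.] D cap [193. 401.]
[129. 113.]
[261. 100.]
```

Run:
```python
from vis import *
W,S,D=[dict(np.load(f'pics/{n}5.npz'))['frame'].astype(int) for n in 'wsd']
at=lambda F,x0,y0,kx,x,y:F[int(y0+y/kx),int(x0+x/kx)].tolist()
w=lambda x,y:at(W,175,90,2.667,x,y);s=lambda x,y:at(S,275,232,5,x,y);d=lambda x,y:at(D,215,115,5,x,y-290)
print('W brown',w(200,200),'shade',w(200,350),'foot',w(207,135),'cap',w(240,420),'capshade',w(165,430),'red',w(150,100),'base',w(125,300),'bench',w(340,200))
print('S brown',s(240,150),s(180,110),'yellow',s(150,160),'bench',s(330,220))
print('D brown',d(190,330),d(190,350),'cap',d(195,385),'yellow',d(190,460),'wall',d(100,340))
print('W column 207 (v rows crop):');x=int(175+207/2.667)
for r in range(125,154):print(r,round((r-90)*2.667),W[r,x].tolist(),end=' | ')
```

```text
W brown [90, 67, 44] shade [48, 37, 25] foot [45, 38, 27] cap [164, 129, 59] capshade [88, 70, 37] red [171, 34, 27] base [68, 68, 66] bench [124, 125, 118]
S brown [85, 63, 40] [50, 37, 23] yellow [80, 75, 76] bench [125, 126, 122]
D brown [100, 73, 41] [53, 38, 23] cap [195, 160, 66] yellow [127, 96, 0] wall [67, 65, 64]
W column 207 (v rows crop):
125 93 [177, 33, 30] | 126 96 [176, 36, 33] | 127 99 [157, 33, 31] | 128 101 [119, 31, 28] | 129 104 [96, 51, 50] | 130 107 [81, 69, 71] | 131 109 [85, 82, 84] | 132 112 [87, 84, 86] | 133 115 [82, 80, 83] | 134 117 [73, 70, 72] | 135 120 [48, 46, 45] | 136 123 [40, 37, 34] | 137 125 [41, 34, 25] | 138 128 [42, 32, 20] | 139 131 [40, 33, 18] | 140 133 [45, 38, 27] | 141 136 [42, 33, 21] | 142 139 [44, 36, 24] | 143 141 [49, 39, 26] | 144 144 [49, 36, 26] | 145 147 [46, 36, 20] | 146 149 [51, 41, 32] | 147 152 [56, 43, 28] | 148 155 [73, 56, 36] | 149 157 [88, 68, 46] | 150 160 [96, 74, 51] | 151 163 [94, 69, 45] | 152 165 [93, 71, 46] | 153 168 [92, 70, 46] |
```

```bash
cat > cyl.py <<'E'
from vis import *
W,S,D=[dict(np.load(f'pics/{n}5.npz')) for n in 'wsd']
a=np.radians(-8.7);R=np.array([[np.cos(a),-np.sin(a),0],[np.sin(a),np.cos(a),0],[0,0,1]]);o=np.array([.5852,.2586,.064])
def mask(F,x0,y0,x1,y1):
    F=F.astype(float);r,g,b=F[...,0],F[...,1],F[...,2]
    m=(r/(b+1)>1.35)&(r<125)&(g/r>.62)&(b>8);k=np.zeros_like(m);k[y0:y1,x0:x1]=m[y0:y1,x0:x1];return k
import cv2
def render(cam,p,L=.072):
    T=p[3];ax=np.array([0,np.cos(T),-np.sin(T)]);n=np.array([0,np.sin(T),np.cos(T)]);f=np.array(p[:3])
    t=np.linspace(0,2*np.pi,40)
    P=[f-ax*l+.02*(np.cos(q)*n+np.sin(q)*np.array([1,0,0])) for l in(0,L) for q in t]
    uv=np.array([proj(cam,R@v+o) for v in P],np.float32)
    im=np.zeros((384*2,512*2),np.uint8);cv2.fillConvexPoly(im,np.round(cv2.convexHull(uv)*2+.5).astype(int),255)
    return cv2.resize(im,(512,384),interpolation=cv2.INTER_AREA)/255.
rois={'w':(W,222,130,285,250),'s':(S,302,240,332,275),'d':(D,243,115,262,133)}
ms={k:(v[0],mask(v[0]['frame'],*v[1:]),v[1:]) for k,v in rois.items()}
def cost(p,each=False):
    c=[]
    for k,(cam,m,(x0,y0,x1,y1)) in ms.items():
        r=render(cam,p);c.append(np.abs(r-m)[y0:y1,x0:x1].sum()/m.sum())
    return np.round(c,3) if each else sum(c)+50*abs(p[0])*.1
if __name__=='__main__':
    from scipy.optimize import differential_evolution as de
    for k,(c,m,_) in ms.items(): ys,xs=np.where(m);print(k,m.sum(),xs.min(),xs.max(),ys.min(),ys.max())
    r=de(cost,[(-.005,.005),(.02,.055),(.045,.09),(-.3,.4)],maxiter=40,popsize=10,seed=1,tol=1e-4)
    print(r.x[:3].round(4),np.degrees(r.x[3]),r.fun,cost(r.x,True))
    print('seated',cost([.001,.042,.059,.262],True))
E
python3 cyl.py
```

```text
w 5796 224 280 130 249
s 529 302 329 240 274
d 147 247 259 118 132
[0.0011 0.0371 0.0762] -2.4971670934330747 0.6610510823906603 [0.067 0.332 0.257]
seated [0.211 0.38  0.522]cyl.py:6: RuntimeWarning: divide by zero encountered in divide
  m=(r/(b+1)>1.35)&(r<125)&(g/r>.62)&(b>8);k=np.zeros_like(m);k[y0:y1,x0:x1]=m[y0:y1,x0:x1];return k
cyl.py:6: RuntimeWarning: invalid value encountered in divide
  m=(r/(b+1)>1.35)&(r<125)&(g/r>.62)&(b>8);k=np.zeros_like(m);k[y0:y1,x0:x1]=m[y0:y1,x0:x1];return k
```

```bash
J="python3 -m jog"
$J '[0.8,0.15,0,0.2,0, 0.8,0.15,0,0.4,0, 0.8,0.15,0,0.6,0, 0.8,0.15,0,0.75,0, 0.8,0.15,0,0.85,0, 0.8,0.15,0,0.86,0, 0.8,0.15,0,0.86,0]' 
$J '[0.55,0,0,0,0, 0.48,0,0,0,0, 0.45,0,0,0,0, 0.44,0,0,0,0, 0.44,0,0,0,0, 0.44,0,0,0,0]' 25
$J '[0.44,0,0,-0.05,0, 0.44,0,0,-0.1,0, 0.44,0,0,-0.15,0, 0.44,0,0,-0.15,0]' 25
$J '[0.44,-0.03,0,0,0, 0.44,-0.07,0,0,0, 0.44,-0.07,0,0,0, 0.44,-0.07,0,0,0]' 25
python3 - <<'E'
from cell import imaging
import numpy as np
for n in('wrist','scene','side'): np.savez(f'pics/{n[0] if n!="side" else "d"}5.npz',**imaging.snapshot(n))
E
python3 cyl.py 2>/dev/null
```

```text
clock: 25.88
ee_pos: [0.5862, 0.2637, 0.1215]
ee_rot: [-2.385, -2.043, 0.004]
ft_force: [0.4, -0.3, -0.7]
gripper_width: 0.0683
grip_force: 0.0
clock: 26.38
ee_pos: [0.5874, 0.2642, 0.1237]
ee_rot: [2.386, 2.043, 0.002]
ft_force: [-0.6, 0.5, 1.7]
gripper_width: 0.0391
grip_force: 25.3
clock: 26.72
ee_pos: [0.5873, 0.2642, 0.1389]
ee_rot: [2.386, 2.043, 0.002]
ft_force: [0.8, -0.7, -3.5]
gripper_width: 0.0392
grip_force: 25.7
clock: 27.05
ee_pos: [0.5855, 0.2566, 0.1375]
ee_rot: [-2.386, -2.043, 0.001]
ft_force: [0.7, -0.1, -2.9]
gripper_width: 0.0391
grip_force: 25.6
w 4031 222 284 140 249
s 320 302 328 240 274
d 176 247 259 115 132
[0.0022 0.0294 0.09  ] -4.40128896865474 1.5938780319626253 [0.147 1.131 0.305]
seated [0.357 1.298 0.766]
```

```bash
J="python3 -m jog"
$J '[0.44,0,0,0.04,0, 0.44,0,0,0.08,0, 0.44,0,0,0.1,0, 0.44,0,0,0.11,0, 0.44,0,0,0.12,0, 0.44,0,0,0.12,0]' 20
$J '[0.44,0,0,0.01,0, 0.44,0,0,0.02,0, 0.44,0,0,0.03,0, 0.44,0,0,0.03,0]' 20
$J '[0.45,0,0,0.01,0, 0.45,0,0,0.02,0, 0.45,0,0,0.03,0, 0.45,0,0,0.03,0]' 20
```

```text
clock: 27.7
ee_pos: [0.5857, 0.2571, 0.1255]
ee_rot: [-2.386, -2.043, 0.001]
ft_force: [0.4, -0.8, -3.6]
gripper_width: 0.0397
grip_force: 25.6
clock: 28.03
ee_pos: [0.5862, 0.2573, 0.1237]
ee_rot: [2.386, 2.043, 0.002]
ft_force: [-0.8, 0.6, 1.4]
gripper_width: 0.039
grip_force: 26.1
clock: 28.37
ee_pos: [0.5866, 0.2581, 0.1217]
ee_rot: [2.386, 2.043, 0.005]
ft_force: [-1.6, 3.0, 7.1]
gripper_width: 0.0391
grip_force: 26.5
```

```bash
J="python3 -m jog"
$J '[0.455,0,0,0.01,0, 0.455,0,0,0.02,0, 0.455,0,0,0.03,0, 0.455,0,0,0.03,0]' 20
$J '[0.46,0,0,0.01,0, 0.46,0,0,0.02,0, 0.46,0,0,0.03,0, 0.46,0,0,0.03,0]' 20
```

```text
clock: 28.7
ee_pos: [0.5868, 0.259, 0.1191]
ee_rot: [-2.386, -2.043, -0.008]
ft_force: [-2.1, 3.8, 7.8]
gripper_width: 0.0393
grip_force: 26.9
clock: 29.03
ee_pos: [0.5871, 0.2594, 0.1159]
ee_rot: [-2.386, -2.043, -0.009]
ft_force: [-0.9, 5.4, 5.5]
gripper_width: 0.0396
grip_force: 20.8
```

```bash
J="python3 -m jog"
$J '[0.46,0,0,0.01,0, 0.46,0,0,0.02,0, 0.46,0,0,0.02,0]' 20
$J '[0.46,0,0,0.01,0, 0.46,0,0,0.02,0, 0.46,0,0,0.02,0]' 20
python3 - <<'E'
from cell import imaging
import numpy as np
for n in('wrist','scene','side'): np.savez(f'pics/{n[0] if n!="side" else "d"}5.npz',**imaging.snapshot(n))
E
python3 cyl.py 2>/dev/null
```

```text
clock: 29.28
ee_pos: [0.5872, 0.2596, 0.1141]
ee_rot: [-2.386, -2.043, -0.01]
ft_force: [-1.3, 6.1, 6.9]
gripper_width: 0.0395
grip_force: 21.1
clock: 29.53
ee_pos: [0.5874, 0.2598, 0.1133]
ee_rot: [-2.386, -2.043, -0.011]
ft_force: [-2.5, 6.5, 11.9]
gripper_width: 0.0396
grip_force: 21.5
w 3777 222 284 152 249
s 255 302 327 244 274
d 96 247 260 122 132
[0.0042 0.032  0.0644] -9.482263284340725 1.596409517888165 [0.057 1.162 0.357]
seated [0.151 1.45  0.524]
```

```bash
J="python3 -m jog"
$J '[0.46,0.01,0,0,0, 0.46,0.02,0,0,0, 0.46,0.03,0,0,0, 0.46,0.03,0,0,0]' 20
$J '[0.46,0.01,0,0.005,0, 0.46,0.02,0,0.005,0, 0.46,0.03,0,0.008,0, 0.46,0.03,0,0.008,0]' 20
$J '[0.46,0.01,0,0.005,0, 0.46,0.02,0,0.005,0, 0.46,0.03,0,0.008,0, 0.46,0.03,0,0.008,0]' 20
```

```text
clock: 30.02
ee_pos: [0.5873, 0.26, 0.1132]
ee_rot: [2.384, 2.043, 0.004]
ft_force: [-3.2, -1.6, 13.2]
gripper_width: 0.0395
grip_force: 21.7
clock: 30.35
ee_pos: [0.5875, 0.2613, 0.1128]
ee_rot: [2.382, 2.042, -0.0]
ft_force: [-5.2, -6.3, 16.0]
gripper_width: 0.0396
grip_force: 21.9
clock: 30.68
ee_pos: [0.5879, 0.2641, 0.112]
ee_rot: [2.382, 2.042, -0.001]
ft_force: [-6.1, -6.5, 17.0]
gripper_width: 0.0392
grip_force: 21.9
```

```bash
J="python3 -m jog"
$J '[0.46,0.01,0,-0.005,0, 0.46,0.02,0,-0.005,0, 0.46,0.03,0,-0.005,0, 0.46,0.03,0,-0.005,0]' 20
$J '[0.46,0.01,0,0,0, 0.46,0.02,0,0,0, 0.46,0.03,0,0,0, 0.46,0.03,0,0,0]' 20
$J '[0.46,0.01,0,0,0, 0.46,0.02,0,0,0, 0.46,0.03,0,0,0, 0.46,0.03,0,0,0]' 20
```

```text
clock: 31.02
ee_pos: [0.5879, 0.2648, 0.1119]
ee_rot: [2.379, 2.042, -0.007]
ft_force: [-3.7, -12.7, 16.1]
gripper_width: 0.0393
grip_force: 21.7
clock: 31.35
ee_pos: [0.5881, 0.2653, 0.112]
ee_rot: [2.377, 2.041, -0.014]
ft_force: [-4.8, -17.7, 17.1]
gripper_width: 0.0396
grip_force: 21.8
clock: 31.68
ee_pos: [0.5881, 0.266, 0.1119]
ee_rot: [2.375, 2.041, -0.02]
ft_force: [-6.5, -24.9, 19.6]
gripper_width: 0.0397
grip_force: 22.1
```

```bash
J="python3 -m jog"
$J '[0.46,-0.05,0,-0.02,0, 0.46,-0.06,0,-0.03,0, 0.465,-0.06,0,-0.03,0, 0.47,-0.06,0,-0.03,0, 0.48,-0.06,0,-0.03,0, 0.5,-0.06,0,-0.03,0, 0.6,-0.06,0,-0.03,0, 0.8,-0.06,0,-0.03,0, 0.8,-0.06,0,-0.03,0, 0.8,-0.06,0,-0.03,0]' 20
$J '[0.8,0,0,-0.2,0, 0.8,0,0,-0.5,0, 0.8,0,0,-0.8,0, 0.8,-0.15,0,-0.95,0, 0.8,-0.15,0,-0.95,0, 0.8,-0.15,0,-0.95,0]'
python3 to.py .4543 -.0271 .1 -8.7
python3 - <<'E'
from cell import imaging
import numpy as np
for n in('wrist','scene','side'): np.savez(f'pics/{n[0] if n!="side" else "d"}5.npz',**imaging.snapshot(n))
E
python3 cyl.py 2>/dev/null
python3 - <<'E'
import numpy as np
F=np.load('pics/w5.npz')['frame']
for r in range(110,150,1):print(r,F[r,252].tolist(),end='|')
E
```

```text
clock: 32.52
ee_pos: [0.5877, 0.2692, 0.1118]
ee_rot: [2.386, 2.044, 0.0]
ft_force: [-0.4, 0.2, 0.2]
gripper_width: 0.0682
grip_force: 0.0
clock: 33.02
ee_pos: [0.5858, 0.254, 0.2078]
ee_rot: [2.386, 2.042, 0.003]
ft_force: [0.1, 0.5, 0.2]
gripper_width: 0.0683
grip_force: 0.0
clock 33.0167 pos [0.5858 0.254  0.2078] yaw -8.89 F [0.1 0.5 0.2] w 0.0683 gf 0.0 tilt [ 0.002  0.001 -1.   ]
shift units [-2.982 -0.866  1.073] turn units -0.006
w 5368 223 276 130 249
s 492 302 328 241 274
d 82 246 258 121 132
[0.0009 0.0389 0.0591] 9.172643277768497 1.103127241718997 [0.095 0.372 0.631]
seated [0.159 0.413 0.735]
110 [127, 127, 119]|111 [126, 128, 121]|112 [129, 126, 121]|113 [126, 125, 120]|114 [126, 127, 121]|115 [125, 125, 120]|116 [127, 126, 120]|117 [123, 124, 120]|118 [123, 124, 117]|119 [122, 123, 118]|120 [108, 108, 104]|121 [80, 80, 79]|122 [56, 54, 54]|123 [50, 50, 48]|124 [58, 48, 49]|125 [62, 38, 36]|126 [71, 28, 24]|127 [70, 13, 16]|128 [74, 20, 15]|129 [88, 24, 20]|130 [126, 25, 22]|131 [165, 35, 29]|132 [176, 39, 33]|133 [163, 31, 30]|134 [138, 29, 29]|135 [110, 29, 28]|136 [94, 49, 50]|137 [85, 73, 75]|138 [84, 79, 84]|139 [87, 84, 86]|140 [77, 73, 75]|141 [69, 59, 52]|142 [79, 59, 39]|143 [89, 68, 45]|144 [96, 72, 50]|145 [98, 74, 51]|146 [98, 75, 50]|147 [98, 75, 47]|148 [101, 79, 53]|149 [98, 74, 50]|
```

Run:
```python
from cyl import *
F=W['frame']
print([ (r,F[r,252].tolist()) for r in range(225,285,2)])
for y,z,t in((.0405,.059,15),(.0389,.0591,9.2),(.042,.059,15),(.0405,.07,0)):
    T=np.radians(t);ax=np.array([0,np.cos(T),-np.sin(T)]);n=np.array([0,np.sin(T),np.cos(T)]);f=np.array([0.001,y,z])
    q=lambda c,v:proj(c,R@v+o).round(1)
    print(t,'ftop',q(W,f+.02*n),'bound',q(W,f-.072*ax+.02*n),'L/R bound',q(W,f-.072*ax-[.02,0,0]),q(W,f-.072*ax+[.02,0,0]),'foot LR',q(W,f-[.02,0,0]),q(W,f+[.02,0,0]),'D capL/R/top',q(D,f-.09*ax-[.02,0,0]),q(D,f-.09*ax+[.02,0,0]),q(D,f-.072*ax+n*.02),q(D,f-.1*ax))
G=D['frame']
for r in range(112,150,2):
    print(r,[tuple(G[r,c].tolist()) for c in range(242,266,4)])
```

```text
[(225, [45, 36, 25]), (227, [48, 37, 22]), (229, [44, 34, 21]), (231, [47, 34, 21]), (233, [48, 39, 27]), (235, [49, 39, 25]), (237, [47, 38, 26]), (239, [49, 38, 30]), (241, [49, 40, 28]), (243, [80, 63, 31]), (245, [94, 75, 34]), (247, [136, 104, 53]), (249, [176, 136, 64]), (251, [176, 136, 62]), (253, [173, 134, 62]), (255, [168, 131, 62]), (257, [171, 132, 63]), (259, [170, 131, 58]), (261, [172, 132, 62]), (263, [171, 131, 57]), (265, [169, 131, 58]), (267, [168, 130, 60]), (269, [176, 136, 62]), (271, [183, 141, 65]), (273, [179, 138, 66]), (275, [178, 150, 112]), (277, [182, 177, 175]), (279, [182, 180, 178]), (281, [182, 180, 179]), (283, [183, 182, 181])]
15 ftop [250.7 138.7] bound [251.  242.1] L/R bound [225.1 236. ] [277.1 235.9] foot LR [224.2 141.6] [277.3 141.4] D capL/R/top [247. 136.] [260.1 135.7] [253.2 127.7] [253.8 136.9]
9.2 ftop [250.7 144. ] bound [251.1 244. ] L/R bound [225.9 235.5] [276.3 235.3] foot LR [224.3 143.7] [277.2 143.6] D capL/R/top [247.  139.1] [260.1 138.8] [253.2 130.5] [253.8 140.3]
15 ftop [250.7 136.5] bound [251.  240.2] L/R bound [225.
[... 1827 characters left out ...]
6, 101, 60), (132, 101, 0), (125, 96, 11), (139, 117, 61), (151, 152, 142)]
144 [(153, 154, 145), (139, 130, 114), (133, 102, 0), (127, 97, 0), (144, 114, 26), (156, 156, 146)]
146 [(152, 153, 143), (132, 127, 114), (127, 97, 0), (125, 96, 0), (157, 119, 0), (155, 155, 146)]
148 [(154, 154, 144), (136, 131, 116), (124, 94, 0), (124, 94, 0), (188, 147, 0), (152, 153, 143)]cyl.py:6: RuntimeWarning: divide by zero encountered in divide
  m=(r/(b+1)>1.35)&(r<125)&(g/r>.62)&(b>8);k=np.zeros_like(m);k[y0:y1,x0:x1]=m[y0:y1,x0:x1];return k
cyl.py:6: RuntimeWarning: invalid value encountered in divide
  m=(r/(b+1)>1.35)&(r<125)&(g/r>.62)&(b>8);k=np.zeros_like(m);k[y0:y1,x0:x1]=m[y0:y1,x0:x1];return k
```

```bash
J="python3 -m jog"
$J '[0.8,-0.3,-0.1,0,0, 0,-0.6,-0.2,0,0, 0,-0.99,-0.29,0,0, 0,-0.99,-0.29,0,0]' 40 >/dev/null
$J '[0,-0.4,-0.1,0,0, 0,-0.8,-0.2,0,0, 0,-0.99,-0.29,0,0, 0,-0.99,-0.29,0,0]' >/dev/null
$J '[0,-0.4,-0.1,0,0, 0,-0.8,-0.2,0,0, 0,-0.99,-0.29,0,0, 0,-0.99,-0.29,0,0, 0,-0.99,-0.29,0,0]' >/dev/null
python3 to.py .4543 -.0271 .055 -8.7
python3 - <<'E'
from vis import *
S=dict(np.load('pics/scene0.npz'));D=dict(np.load('pics/side0.npz'));W=dict(np.load('pics/w1.npz'));V=dict(np.load('pics/w4.npz'))
k=1.5625
print(fit([(S,np.array([260.4,173.6]),(0,0,0)),(D,np.array([227.6,222]),(0,0,0)),(W,np.array([397,426])/k,(0,0,0)),(V,np.array([671,183])/k,(0,0,0))],[.45,-.03,0,.04],True))
E
```

```text
clock 34.25 pos [ 0.4539 -0.0259  0.2062] yaw -8.97 F [ 0.   1.2 -0. ] w 0.0001 gf 0.0 tilt [-0.001  0.001 -1.   ]
shift units [-0.012  0.008  1.512] turn units -0.009
(array([ 0.45407297, -0.0263598 ,  0.00175763,  0.04071257]), [[-0.2, 1.0], [-0.3, -0.8], [-0.5, 0.1], [-0.1, 0.2]])
```

Button top ≈ z 0.040; come down to 0.055, then press in steps.

```bash
J="python3 -m jog"
$J '[0,0,0,0.3,0, 0,0,0,0.6,0, 0,0,0,0.9,0, 0,0,0,1,0, 0,0,0,1,0]' >/dev/null
$J '[0,0,0,0.2,0, 0,0,0,0.4,0, 0,0,0,0.5,0, 0,0,0,0.5,0, 0,0,0,0.5,0]'
$J '[0,0,0,0.05,0, 0,0,0,0.1,0, 0,0,0,0.14,0, 0,0,0,0.17,0, 0,0,0,0.19,0, 0,0,0,0.19,0, 0,0,0,0.19,0]'
```

```text
clock: 35.08
ee_pos: [0.4546, -0.0252, 0.0569]
ee_rot: [2.385, 2.045, 0.001]
ft_force: [0.8, 0.2, 0.2]
gripper_width: -0.0003
grip_force: 0.0
clock: 35.67
ee_pos: [0.4545, -0.026, 0.0382]
ee_rot: [2.386, 2.042, 0.002]
ft_force: [1.0, 2.5, 4.8]
gripper_width: -0.0004
grip_force: 2.4
```

```bash
J="python3 -m jog"
$J '[0,0,0,0.02,0, 0,0,0,0.04,0, 0,0,0,0.06,0, 0,0,0,0.06,0, 0,0,0,0.06,0]'
$J '[0,0,0,0.02,0, 0,0,0,0.04,0, 0,0,0,0.04,0, 0,0,0,0.04,0]'
```

```text
clock: 36.08
ee_pos: [0.4546, -0.026, 0.0371]
ee_rot: [2.382, 2.04, 0.005]
ft_force: [-5.2, 3.4, 57.6]
gripper_width: -0.0001
grip_force: 28.5
clock: 36.42
ee_pos: [0.4547, -0.026, 0.0364]
ee_rot: [2.38, 2.039, 0.007]
ft_force: [-9.8, 4.4, 93.3]
gripper_width: 0.0003
grip_force: 46.4
```

```bash
J="python3 -m jog"
$J '[0,0,0,-0.1,0, 0,0,0,-0.3,0, 0,0,0,-0.6,0, 0,0,0,-1,0, 0,0,0,-1,0, 0,0,0,-1,0]'
python3 - <<'E'
from cell import imaging
import numpy as np
for n,k in(('scene','s'),('side','d')): 
    f=imaging.snapshot(n); o=np.load(f'pics/{k}5.npz')['frame'].astype(int)
    b=(slice(232,290),slice(300,350)) if k=='s' else (slice(115,177),slice(225,285))
    d=np.abs(f['frame'].astype(int)-o)[b].max(-1); print(n,(d>40).mean())
    np.savez(f'pics/{k}6.npz',**f)
E
```

```text
clock: 36.92
ee_pos: [0.455, -0.0265, 0.1297]
ee_rot: [2.382, 2.041, 0.004]
ft_force: [0.8, -0.1, -0.7]
gripper_width: 0.0
grip_force: 0.0
scene 0.4124137931034483
side 0.22311827956989247
```

```bash
cp pics/s6.npz pics/s5.npz; cp pics/d6.npz pics/d5.npz; sed -e "s/'s':(S,302,240,332,275)/'s':(S,296,236,336,276)/" -e "s/'d':(D,243,115,262,133)/'d':(D,243,110,266,136)/" cyl.py > cyl2.py; python3 cyl2.py 2>/dev/null
```

```text
w 5368 223 276 130 249
s 633 296 328 237 275
d 77 246 258 121 133
[0.0016 0.039  0.059 ] 8.051185468169393 1.5943126815481816 [0.103 0.233 1.25 ]
seated [0.159 0.304 1.377]
```

```bash
cat > cyl3.py <<'E'
from cyl import *
import cyl
def mask2(F,x0,y0,x1,y1):
    F=F.astype(float)+1;r,g,b=F[...,0],F[...,1],F[...,2]
    m=(r/b>1.3)&(b>.22*r)&(g/r>.6);k=np.zeros_like(m);k[y0:y1,x0:x1]=m[y0:y1,x0:x1];return k
def render2(cam,p):
    T=p[3];ax=np.array([0,np.cos(T),-np.sin(T)]);n=np.array([0,np.sin(T),np.cos(T)]);f=np.array(p[:3]);t=np.linspace(0,2*np.pi,40)
    P=[f-ax*l+r*(np.cos(q)*n+np.sin(q)*np.array([1,0,0])) for l,r in((0,.02),(.085,.02),(.09,.017),(.1,.007)) for q in t]
    uv=np.array([proj(cam,R@v+o) for v in P],np.float32)
    im=np.zeros((768,1024),np.uint8);cv2.fillConvexPoly(im,np.round(cv2.convexHull(uv)*2+.5).astype(int),255)
    return cv2.resize(im,(512,384),interpolation=cv2.INTER_AREA)/255.
cyl.render=render2
cyl.ms={k:(c,mask2(c['frame'],*b),b) for k,c,b in(('w',W,(215,136,295,285)),('s',S,(285,220,336,276)),('d',D,(240,115,266,144)))}
from scipy.optimize import minimize
for k,(c,m,_) in cyl.ms.items(): ys,xs=np.where(m);print(k,m.sum(),xs.min(),xs.max(),ys.min(),ys.max())
for t in(0,5,9,12,15,18):
    T=np.radians(t);r=minimize(lambda q:cyl.cost([*q,T]),[.001,.04,.06],method='Nelder-Mead',options=dict(initial_simplex=[[.001,.04,.06],[.004,.04,.06],[.001,.036,.06],[.001,.04,.066]]))
    print(t,r.x.round(4),r.fun.round(3),cyl.cost([*r.x,T],True))
E
python3 cyl3.py 2>/dev/null
```

```text
w 6584 223 277 136 275
s 783 292 329 235 275
d 237 245 259 121 143
0 [0.0003 0.037  0.0639] 0.61 [0.097 0.235 0.276]
5 [0.0006 0.0382 0.0634] 0.548 [0.072 0.21  0.263]
9 [0.0009 0.0388 0.0611] 0.464 [0.066 0.189 0.204]
12 [0.0009 0.0396 0.0604] 0.418 [0.054 0.192 0.168]
15 [0.0009 0.0391 0.059 ] 0.368 [0.047 0.192 0.125]
18 [0.0009 0.038  0.0566] 0.376 [0.057 0.185 0.129]
```

Run:
```python
import numpy as np
F=np.load('pics/s6.npz')['frame']
for off in(0,1,2,-1):
    print(off,[tuple(F[int(round(255+t*25)),int(round(295+off+t*21))].tolist()) for t in np.arange(.7,1.2,.04)])
```

```text
0 [(151, 114, 33), (139, 105, 30), (139, 105, 30), (120, 91, 24), (160, 121, 34), (114, 86, 22), (154, 117, 33), (70, 40, 10), (70, 40, 10), (74, 12, 12), (71, 11, 12), (44, 42, 46), (53, 55, 59)]
1 [(120, 90, 26), (138, 105, 30), (138, 105, 30), (160, 121, 34), (182, 138, 40), (154, 117, 33), (156, 115, 33), (80, 14, 14), (80, 14, 14), (71, 11, 12), (66, 10, 10), (53, 55, 59), (75, 76, 77)]
2 [(38, 30, 16), (62, 48, 17), (62, 48, 17), (182, 138, 40), (153, 115, 31), (156, 115, 33), (152, 74, 29), (141, 25, 24), (141, 25, 24), (66, 10, 10), (60, 19, 20), (75, 76, 77), (110, 111, 108)]
-1 [(124, 93, 25), (104, 78, 19), (104, 78, 19), (98, 73, 20), (120, 91, 24), (91, 69, 19), (114, 86, 22), (88, 66, 16), (88, 66, 16), (75, 14, 10), (74, 12, 12), (56, 30, 33), (44, 42, 46)]
```

Yellow runs straight into red with no gap, so the carriage is home. I'm handing in.

```bash
python3 -c "
from cell import finish_job
print(finish_job())"
```

```text
the job is handed in; nothing more can be done
None
```

The job is handed in with no verdict shown: the carriage is home against the red stop, the brass-capped cylinder lies in the cradle cap uphill (second try; on the first its foot jammed on the stop plate), and the green button was pressed right down, the wrist force peaking near 93 N of the 120 N allowed.

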